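Lean two bars in the priming rack

ROBOT

A 6-joint arm with a two-finger parallel gripper is mounted at the origin on the work surface; the furniture and walls round the work are solid. World frame = base frame: x ahead of the robot, y to its left, z up, the work surface at z = 0. Lengths are in mm, angles in rad, forces in N, time in s.
With the tool pointing down it reaches from about 400 to 925 mm from the base axis. Payload 12.5 kg.
Tool frame: the origin (TCP) lies at the very end of the fingers, on their centre line; the grasp point (between the pads) lies 19 mm behind it; z points along the fingers, y is the line along which they close (so a half turn about z gives the same grasp; the last joint's range is limited). The gripper opens to 95 mm and grips with 3 to 60 N. Pads are 20 mm wide; open, the fingers measure 119 mm over their backs; the gripper's body (75 mm by 180 mm) begins 59 mm behind the grasp point.
Start: joints at [-0.106, 0.491, 1.559, -0, 1.092, -0.106], TCP at [625.021, 0.021, 177.861] pointing down, gripper open.
Joint ranges: [-3.1, 3.1], [-0.84, 2.19], [0.05, 2.79], [-1.13, 4.28], [0.06, 2.93], [-2.69, 2.69]. Speed limits (rad/s): [2.22, 2.22, 2.79, 3.14, 3.14, 3.14].

INTERFACE

Orientations are given as [roll, pitch, yaw] about the fixed x, y, z axes, in that order (R = Rz(yaw) Ry(pitch) Rx(roll)).
In Python, from cell import * gives the robot as it stands.
- The arm moves only by the tool jog_arm, never from a script. Its argument "targets" is a list of rows, each an object with "turn": the turn, a rotation vector about the world's x, y, z in degrees, a list of three; "slide": the shift along the world's x, y, z in mm, a list of three; "claw": the opening in per cent of the stroke, from 0 (shut) to 100 (fully open). In form: [{"turn": [wx, wy, wz], "slide": [x, y, z], "claw": claw}, ...]. A call has 1 to 5 rows; each row shifts and turns the commanded pose from where the row before left it; what a row does not reach is not made up. A row lasts 1/8 s, in which the tool goes at most 62.5 mm and 10.7 degrees, less where a joint would pass 70% of its speed; a pose out of reach is approached as far as the arm can. A call with a gripper value outside its range is refused whole. The fingers move at their own pace and stop on an object; the grip force is fixed at half the most. Time passes only in rows, so rows that do not move let the fingers close. It gives the time, the measured TCP pose, the force, the opening and the grip force at its end, in the units of the state.
- state(): the state, without advancing time (a new reading comes with each control period).
- read_camera(name): name is "scene" or "top" or "wrist"; returns a dict with "frame" (400x640x3 uint8, blue, green, red), "mtx" (3x3 intrinsics, pixels), "k1" (the pictures are not rectified: a ray, as slopes to the right and down, at radius r is drawn at 1 + k1 r^2 times it, then the intrinsics apply), "R" (3x3) and "t" (3): a world point X has camera coordinates R X + t. Camera axes: x right, y down, z forward; pixel columns grow to the right and rows downward; lengths in mm; the calibration is good to about 2 mm. A picture is of the moment at which its call begins. There is no depth.
- job_done(): hands the job in; it is judged then, once.
Trained networks look in the newest picture that a camera, given by its name, has taken for a name from the list of things; names that differ only in an ending like _2 or _b are one class to them, and where a whole thing is asked for, a point or a joint stands for the part that bears it (a point fixed in the world has none). Each returns a list of dicts, best first, with "conf" (0 to 1); they miss things now and then, are a little off and sometimes report something else, mostly with a low value. They report only what shows in the picture. A call takes as long as a camera call.
- look_for(query, camera): "xy" ([column, row] in pixels, amid what is visible of it).
The state is a dict: "t": time; "joints": joint angles; "qvel": joint speeds; "tau": joint torques, N m; "eef_pos": TCP position; "tcp_rot": TCP orientation; "ft_force": force on the tool from outside, world axes, zero at the start; "moment": the same for the moment, N m; "opening": opening from 0.0 (shut) to 1.0 (fully open); "grip_force": force on a finger pad.
Only numpy, scipy, OpenCV 4.12 (cv2) and the standard library are available. Lean on these libraries where they do the work, as an engineer would, in place of code of your own. Each camera call takes 0.05 s, during which the arm holds its last target. There are 200 camera calls.

TASK

Get the two flat bars that lie on the bench ready for priming: lean each in its own empty bay of the blue rack, marked by the yellow pads, with one end on the rack's floor behind the front lip and the bar resting back on the rear rail, centred in the bay and square to the rack like the bar already leaning there. A brass gas nozzle stands in one of those bays: stand it upright in the steel parts tray. Leave that bar and everything else on the bench where they are.

Things in the scene. Friction and masses are not known exactly. Their poses are not given: they have to be found in the camera images.
- lean_rack: Blue steel leaning rack fixed to the bench, 106 mm deep (x -50 to +56), 204 mm wide (y), floor plate 8 mm high. Origin: on the bench under its middle; x points back, away from the robot (the way the bars lean), y along the rack to the left, z up. Three bays, their middles at y = -64, 0 and +64 mm: one holds a leaning bar, two are empty, in any order
- lip_mid (a point): Middle of the front lip's top back edge (rack x = -42 mm, 20 mm above the bench); the lip runs along the whole front, 8 mm thick. A bar with its foot at the lip rests on the rail at 43 degrees: its underside starts on the floor 4 mm behind the lip. A foot farther back makes it steeper; beyond about 15 mm the long bar would topple back over the rail
- rail_mid (a point): Middle of the rear rail's axis: a round bar, 10 mm diameter, along the rack's y at rack x = 28 mm, 63 mm above the bench, on posts at y = +-96 mm. A bar with its foot at the lip touches it 86 mm up from its foot end
- bay_pad_1: Empty bay: a thin yellow sticker (60 x 36 mm, no thickness to speak of) on the rack's floor. Origin: on the floor's surface (8 mm above the bench), in the middle of the bay's width, 55 mm behind the back of the lip; axes as the rack's. The nozzle stands in this bay at the start, its middle about 18 mm in front of this origin, up to 5 mm off either way
- bay_pad_2: The other empty bay, marked and measured like bay_pad_1; nothing stands in it
- long_bar: Brown flat steel bar, 30 (x) x 140 (y) x 6 mm (z), 0.15 to 0.29 kg, lying flat on the bench. Origin: centre of its underside
- short_bar: Dark grey flat steel bar, 35 (x) x 95 (y) x 6 mm (z), 0.11 to 0.22 kg, lying flat on the bench. Origin: centre of its underside
- gas_nozzle: Brass-coloured tube, 25 mm diameter, 56 mm tall, 0.07 kg, standing upright on the rack's floor in an empty bay. Origin: centre of its underside, z up
- parts_tray: Shallow open steel tray fixed to the bench, 80 (x) x 110 (y) mm outside, 18 mm high, walls and floor 3 mm. Origin: centre of its underside, z up
- leaning_bar: Brown flat bar (30 x 140 x 6 mm, like the long bar), loose, already leaning in a bay of the rack. Origin: centre of its underside; y runs up the bar, x across it. Its top end stands 108 mm above the bench. Must not be disturbed
- bolt: Bystander: steel hex bolt standing on its head, 22 mm wide, 38 mm tall; origin under its middle
- magnet: Bystander: small orange arrow-shaped weld magnet lying flat, 58 x 58 x 14 mm; origin under its middle
- big_nut: Bystander: steel hex nut, 22 x 26 x 12 mm; origin under its middle
- bush: Bystander: brown steel bush standing, 53 mm diameter, 48 mm tall; origin under its middle
- white_spacer: Bystander: white ring, 42 mm diameter, 16 mm tall; origin under its middle
- tool_box: Closed dark tool box fixed on the bench, between the rack and the right side: 205 (x) x 376 (y) mm, 163 mm high; on its lid lie a grinding disc and red pliers up to 180 mm above the bench (fixed). Origin: centre of its underside. Left of the rack, at about y = 0.58 m, stands a wall with clamps hanging on it, some 0.1 m proud: move clear of it

How it is judged (in metres and radians):
At the end, for the whole second after the job is handed in: Each bar leans 32 to 57 degrees to the bench in its own empty bay, touching the rack, its middle within 14 mm sideways, 20 mm front to back and 14 mm in height of a bar with its foot at the lip, square within 0.2 rad; the nozzle stands upright (0.15 rad) on the tray floor; all at rest ((((x of long_bar in the frame of bay_pad_1 between -0.02 and 0.02 m and y of long_bar in the frame of bay_pad_1 between -0.014 and 0.014 m and z of long_bar in the frame of bay_pad_1 between 0.0337 and 0.0617 m and angle between long_bar's own z axis and vertical between 0.55 and 1 rad and angle between the x axis of long_bar and the y axis of bay_pad_1, either way round below 0.2 rad) and (x of short_bar in the frame of bay_pad_2 between -0.0364 and 0.0036 m and y of short_bar in the frame of bay_pad_2 between -0.014 and 0.014 m and z of short_bar in the frame of bay_pad_2 between 0.0184 and 0.0464 m and angle between short_bar's own z axis and vertical between 0.55 and 1 rad and angle between the x axis of short_bar and the y axis of bay_pad_2, either way round below 0.2 rad)) or ((x of long_bar in the frame of bay_pad_2 between -0.02 and 0.02 m and y of long_bar in the frame of bay_pad_2 between -0.014 and 0.014 m and z of long_bar in the frame of bay_pad_2 between 0.0337 and 0.0617 m and angle between long_bar's own z axis and vertical between 0.55 and 1 rad and angle between the x axis of long_bar and the y axis of bay_pad_2, either way round below 0.2 rad) and (x of short_bar in the frame of bay_pad_1 between -0.0364 and 0.0036 m and y of short_bar in the frame of bay_pad_1 between -0.014 and 0.014 m and z of short_bar in the frame of bay_pad_1 between 0.0184 and 0.0464 m and angle between short_bar's own z axis and vertical between 0.55 and 1 rad and angle between the x axis of short_bar and the y axis of bay_pad_1, either way round below 0.2 rad))) and contact force between each of long_bar, short_bar and lean_rack above 0.2 N and x of gas_nozzle in the frame of parts_tray between -0.032 and 0.032 m and y of gas_nozzle in the frame of parts_tray between -0.047 and 0.047 m and z of gas_nozzle in the frame of parts_tray below 0.012 m and angle between gas_nozzle's own z axis and vertical below 0.15 rad and linear speed of each of long_bar, short_bar, gas_nozzle below 0.02 m/s).
It fails at once if the bar already leaning in the rack is shifted by more than 20 mm (distance of leaning_bar from where it was at the start of the episode above 0.02 m).
It fails at once if a bystander on the bench is shifted by more than 30 mm (distance of any of bolt, magnet, big_nut, bush, white_spacer from where it was at the start of the episode above 0.03 m).
It also fails if it takes over 72 s, if anything falls off the work surface, if the arm or the gripper's body presses on something with over 40 N, if the wrist force passes 120 N, or if a joint passes its speed limit or range.

## Working session

There is one attempt and no reset: what is moved stays moved. The work goes in short steps, Python scripts to look and compute and a tool call to move; the robot and the scene stay as the last step left them, time stands still between calls to the robot, and variables do not carry over. Pictures are saved under pics/ and viewed, at most 10 in all, crops included, and the job is handed in when it is done.

Besides the shell and the picture viewer there is one more tool, called after "Request:" by a JSON object that holds its "fn" and its "kwargs", one argument or row to a line. jog_arm: Moves the arm, as the interface text tells. Its arguments: {"type":"object","properties":{"targets":{"type":"array","items":{"type":"object","properties":{"turn":{"type":"array","items":{"type":"number"}},"slide":{"type":"array","items":{"type":"number"}},"claw":{"type":"number"}}}}},"required":["targets"]}

```bash
mkdir -p pics; ls; cat > h.py <<'E'
from cell import *
import numpy as np, cv2
def ray(c,px):
    k=c["mtx"];d=np.array([(px[0]-k[0][2])/k[0][0],(px[1]-k[1][2])/k[1][1]]);u=d.copy()
    for _ in range(20): u=d/(1+c["k1"]*(u@u))
    R=np.array(c["R"]);o=-R.T@np.array(c["t"]);return o,R.T@np.array([u[0],u[1],1])
def at(c,px,z):
    o,v=ray(c,px);return o+v*(z-o[2])/v[2]
def proj(c,X):
    p=np.array(c["R"])@np.array(X,float)+np.array(c["t"]);u=p[:2]/p[2];u=u*(1+c["k1"]*(u@u))
    k=c["mtx"];return np.array([k[0][0]*u[0]+k[0][2],k[1][1]*u[1]+k[1][2]])
E
python3 - <<'E'
from h import *
for n in ["top","scene"]:
    c=read_camera(n);cv2.imwrite(f"pics/{n}0.png",c["frame"])
    print(n,-np.array(c["R"]).T@c["t"],c["k1"],c["mtx"][0])
    for q,z in [("lean_rack",8),("bay_pad_1",8),("long_bar",6),("short_bar",6),("gas_nozzle",50),("parts_tray",3),("leaning_bar",60),("bolt",30),("magnet",14),("big_nut",12),("bush",48),("white_spacer",16),("tool_box",163)]:
        for r in look_for(q,n)[:3]: print(q,np.round(r["xy"]),round(r["conf"],2),np.round(at(c,r["xy"],z)))
print(state())
E
```

```text
pics
top [ 379.13747648  116.03786435 1324.37843446] -0.02656365622999354 [478.2144263    0.         323.49373468]
lean_rack [245. 202.] 0.77 [488. 335.   8.]
bay_pad_1 [265. 204.] 0.83 [485. 278.   8.]
bay_pad_1 [222. 214.] 0.53 [456. 396.   8.]
long_bar [427. 173.] 0.62 [ 580. -171.    6.]
short_bar [338. 155.] 0.68 [626.  78.   6.]
parts_tray [440. 223.] 0.93 [ 441. -206.    3.]
leaning_bar [236. 197.] 0.81 [498. 349.  60.]
bush [274. 253.] 0.67 [351. 246.  48.]
white_spacer [235. 259.] 0.69 [333. 355.  16.]
scene [-215.31592065 -407.7066065   621.26252363] -0.08014195008681549 [377.12421531   0.         318.76290774]
lean_rack [241. 187.] 0.76 [482. 377.   8.]
long_bar [393. 233.] 0.64 [ 547. -119.    6.]
short_bar [248. 177.] 0.72 [543. 405.   6.]
gas_nozzle [229. 180.] 0.56 [442. 385.  50.]
parts_tray [395. 264.] 0.72 [ 443. -173.    3.]
leaning_bar [247. 176.] 0.88 [482. 345.  60.]
bolt [241. 188.] 0.41 [452. 346.  30.]
magnet [408. 203.] 0.46 [691. -96.  14.]
magnet [392. 232.] 0.27 [ 541. -117.   14.]
bush [238. 192.] 0.69 [410. 313.  48.]
bush [234. 210.] 0.46 [340. 256.  48.]
white_spacer [206. 211.] 0.54 [319. 355.  16.]
white_spacer [228. 180.] 0.23 [483. 435.  16.]
tool_box [236. 190.] 0.54 [289. 178. 163.]
{'t': 1.4, 'joints': array([-1.05623044e-01,  4.90936572e-01,  1.55892318e+00,  2.09617169e-05,
        1.09171563e+00, -1.05567830e-01]), 'qvel': array([-0.0005604 ,  0.0006912 , -0.00044716, -0.00069153, -0.00029544,
        0.00124957]), 'tau': array([ 8.73586123e-04, -6.12459469e+01, -2.58430123e+01,  6.94372714e-02,
        4.45298944e-02,  4.79798260e-06]), 'eef_pos': array([6.25003577e+02, 1.37152905e-02, 1.77830217e+02]), 'tcp_rot': array([ 3.14157352e+00, -1.66790888e-05,  1.57073145e+00]), 'ft_force': array([0.70560385, 0.28547608, 0.30046224]), 'moment': array([-0.00238916,  0.03977889,  0.06072272]), 'grip_force': 0.0, 'opening': 0.9998329089074782}
```

```bash
python3 - <<'E'
import cv2
a=cv2.imread("pics/top0.png")
cv2.imwrite("pics/topc.png",cv2.resize(a[110:300,190:490],None,fx=2.66,fy=2.66,interpolation=cv2.INTER_CUBIC))
E
```

```text
(no output)
```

View pics/topc.png

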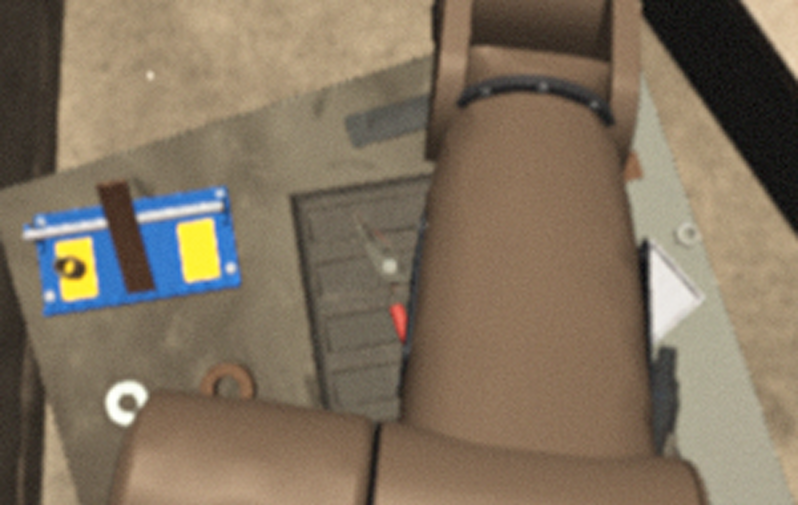

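View pics/scene0.png

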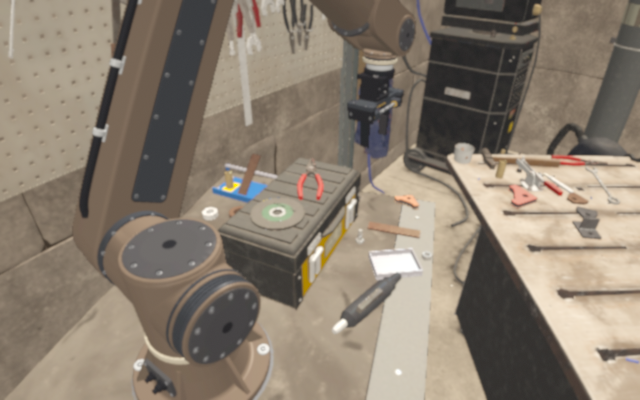

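The top view shows the rack at upper left. The nozzle is in the left bay at crop pixel (70,267), the leaning bar is in the middle bay, and the right bay is free. The short bar is near (385,120), and the arm hides the rest. The scene view shows the long bar at (393,230) and the tray at (397,263), with the tool box between them and the rack.

Request:
{"fn": "jog_arm", "kwargs": {
  "targets": [
    {"slide":[0,0,60],"turn":[0,0,0],"claw":100},
    {"slide":[0,20,58],"turn":[0,0,0],"claw":100},
    {"slide":[-20,58,0],"turn":[0,0,0],"claw":100},
    {"slide":[-20,58,0],"turn":[0,0,0],"claw":100},
    {"slide":[-20,58,0],"turn":[0,0,0],"claw":100}
  ]
}}

```text
t: 2.02
eef_pos: [564.2, 195.6, 296.1]
tcp_rot: [3.141, -0.0, 1.57]
ft_force: [-0.1, 0.1, 0.5]
opening: 0.998
grip_force: 0.0
```

Request:
{"fn": "jog_arm", "kwargs": {
  "targets": [
    {"slide":[-25,56,0],"turn":[0,0,0],"claw":60},
    {"slide":[-25,50,0],"turn":[0,0,0],"claw":60},
    {"slide":[-25,30,0],"turn":[0,0,0],"claw":60},
    {"slide":[0,0,0],"turn":[0,0,0],"claw":60},
    {"slide":[0,0,0],"turn":[0,0,0],"claw":60}
  ]
}}

```text
t: 2.65
eef_pos: [490.4, 329.6, 295.9]
tcp_rot: [3.141, 0.0, 1.571]
ft_force: [0.1, -0.1, -0.3]
opening: 0.609
grip_force: 0.0
```

```bash
python3 - <<'E'
from h import *
print(state()["joints"])
for n in ["top","wrist"]:
    c=read_camera(n);cv2.imwrite(f"pics/{n}1.png",c["frame"])
    print(n,-np.array(c["R"]).T@c["t"],np.round(c["R"],2))
    for q,z in ([("long_bar",6),("short_bar",6),("parts_tray",3)] if n=="top" else [("bay_pad_1",8),("gas_nozzle",50),("lip_mid",20),("rail_mid",63),("lean_rack",8)]):
        for r in look_for(q,n)[:3]: print(q,np.round(r["xy"],1),round(r["conf"],2),np.round(at(c,r["xy"],z)))
a=cv2.imread("pics/top1.png")[110:300,190:490];a=cv2.resize(a,(560,355),interpolation=cv2.INTER_CUBIC)
w=cv2.resize(cv2.imread("pics/wrist1.png"),(380,237))
cv2.imwrite("pics/topc1.png",a)
E
```

```text
[ 4.80272840e-01  3.47308991e-01  1.47464930e+00 -3.60653826e-04
  1.31944048e+00  4.80221076e-01]
top [ 379.13747648  116.03786435 1324.37843446] [[ 0.02 -1.    0.  ]
 [-0.99 -0.02 -0.11]
 [ 0.11  0.   -0.99]]
long_bar [404.1 176.2] 0.57 [ 570. -106.    6.]
short_bar [338.4 153.6] 0.78 [630.  78.   6.]
parts_tray [429.8 225.7] 0.93 [ 434. -177.    3.]
parts_tray [403.  178.8] 0.16 [ 563. -103.    3.]
wrist [492.50398917 402.33462601 502.5270858 ] [[ 1.   -0.   -0.  ]
 [-0.   -0.97  0.26]
 [-0.   -0.26 -0.97]]
bay_pad_1 [315.9 193.5] 0.68 [493. 282.   8.]
bay_pad_1 [299.5 109. ] 0.65 [469. 408.   8.]
gas_nozzle [290.8 112. ] 0.49 [460. 404.  50.]
lip_mid [313.2 140. ] 0.69 [489. 365.  20.]
lip_mid [322.5 154.8] 0.27 [503. 344.  20.]
rail_mid [312.9 139.5] 0.61 [489. 369.  63.]
lean_rack [314.3 138.5] 0.63 [491. 366.   8.]
```

View pics/topc1.png

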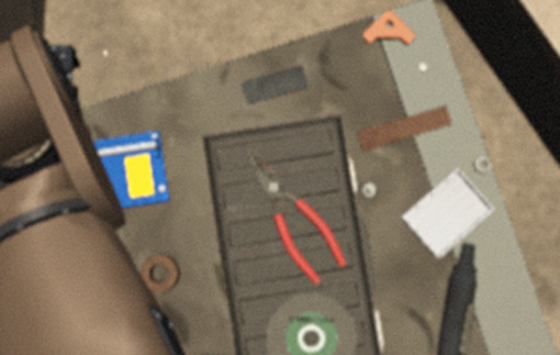

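View pics/wrist1.png

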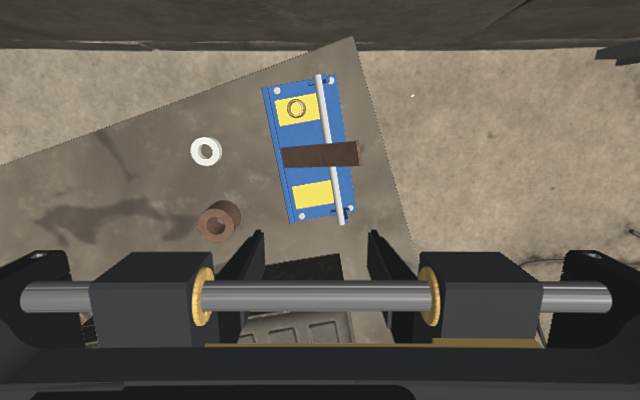

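Wrist view: the pads are at (297,110), with the nozzle on that one, and at (313,195). The leaning bar lies between them, with the bush at (218,220) and the spacer at (205,152). Top crop: short bar at (274,84), long bar at (405,127), bolt at (369,190), tray at (448,212). Next I'll segment these for exact poses.

```bash
cat >> h.py <<'E'
def blob(c,m,box,z):
    x0,y0,x1,y1=box;mm=np.zeros(m.shape,np.uint8);mm[y0:y1,x0:x1]=m[y0:y1,x0:x1]
    mm=cv2.morphologyEx(mm,cv2.MORPH_OPEN,np.ones((2,2),np.uint8))
    cs,_=cv2.findContours(mm,cv2.RETR_EXTERNAL,cv2.CHAIN_APPROX_NONE)
    k=max(cs,key=cv2.contourArea).reshape(-1,2).astype(float)
    P=np.array([at(c,p,z)[:2] for p in k],np.float32)
    r=cv2.minAreaRect(P);b=cv2.boxPoints(r)
    e=b[1]-b[0],b[2]-b[1];l=max(e,key=np.linalg.norm)
    return np.round(r[0],1),np.round(sorted(map(np.linalg.norm,e)),1),round(float(np.degrees(np.arctan2(l[1],l[0]))%180),1)
E
python3 - <<'E'
from h import *
c=read_camera("wrist");f=c["frame"];h=cv2.cvtColor(f,cv2.COLOR_BGR2HSV)
y=((h[...,0]>22)&(h[...,0]<35)&(h[...,1]>130)&(h[...,2]>150)).astype(np.uint8)
print("pad1",blob(c,y,(260,85,340,135),8));print("pad2",blob(c,y,(280,170,345,215),8))
bl=((h[...,0]>100)&(h[...,0]<125)&(h[...,1]>130)).astype(np.uint8)
# nozzle: rim at 64
g=cv2.cvtColor(f,cv2.COLOR_BGR2GRAY)
cv2.imwrite("pics/noz.png",cv2.resize(f[60:235,240:380],None,fx=4,fy=3.4,interpolation=cv2.INTER_CUBIC))
c=read_camera("top");f=c["frame"];h=cv2.cvtColor(f,cv2.COLOR_BGR2HSV)
for n,p in [("short",(336,155)),("long",(407,178)),("bench1",(345,140)),("bench2",(390,195)),("strip",(420,160)),("tray",(430,223))]: print(n,f[p[1],p[0]],h[p[1],p[0]])
s=(f[...,2].astype(int)-0<88).astype(np.uint8)
lg=((f[...,2].astype(int)-f[...,0]>38)).astype(np.uint8)
print("short",blob(c,s,(315,138,360,172),6));print("long",blob(c,lg,(375,160,440,195),6))
w=((f.min(2)>165)).astype(np.uint8);print("tray",blob(c,w,(400,195,460,252),15))
for a,b in [("tray",w[195:252,400:460]),("s",s[138:172,315:360]),("l",lg[160:195,375:440])]: print(a,b.sum())
E
```

```text
pad1 (array([467.2, 406. ]), array([35.2, 59.1], dtype=float32), 10.0)
pad2 (array([489.6, 279.6]), array([34.7, 59. ], dtype=float32), 10.0)
short [77 82 86] [17 27 86]
long [ 77 100 135] [ 12 110 135]
bench1 [ 86 102 115] [ 17  64 115]
bench2 [ 90 110 121] [ 19  65 121]
strip [141 160 166] [ 23  38 166]
tray [218 226 228] [ 24  11 228]
short (array([628.4,  95.4]), array([13. , 24.2], dtype=float32), 128.3)
long (array([ 561.8, -114.1]), array([ 34.2, 142. ], dtype=float32), 108.5)
tray (array([ 436.4, -177.5]), array([ 83.5, 110.3], dtype=float32), 131.8)
tray 1189
s 86
l 569
```

View pics/noz.png

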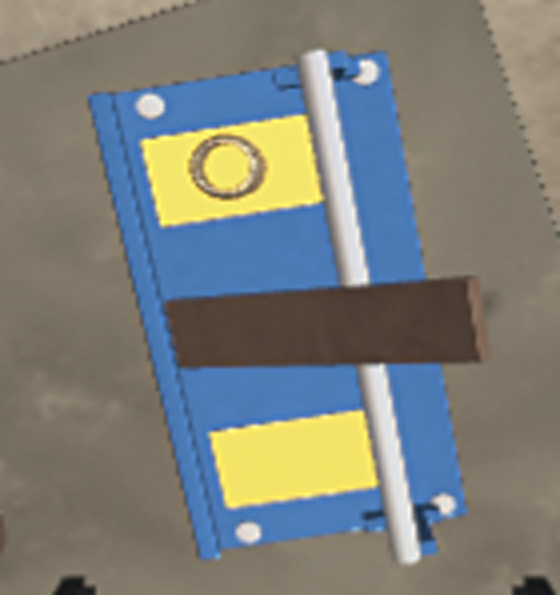

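```bash
python3 - <<'E'
from h import *
c=read_camera("wrist");print("noz",at(c,(297,109.1),64))
f=c["frame"]
c=read_camera("scene")
for p in [(248,125),(298,50),(232,35),(270,12)]:
    o,v=ray(c,p)
    print(p,[np.round(o+v*(y-o[1])/v[1]) for y in (480,580)])
c=read_camera("top");f=c["frame"];h=cv2.cvtColor(f,cv2.COLOR_BGR2HSV)
s=((h[...,1]<46)&(f.min(2)<100)).astype(np.uint8)
print("short",blob(c,s,(315,140,360,170),6),s[140:170,315:360].sum())
E
```

```text
noz [467.94303116 407.96206299  64.        ]
(248, 125) [array([638., 480., 142.]), array([734., 580.,  88.])]
(298, 50) [array([924., 480., 342.]), array([1052.,  580.,  311.])]
(232, 35) [array([608., 480., 437.]), array([700., 580., 416.])]
(270, 12) [array([782., 480., 484.]), array([894., 580., 469.])]
short (array([623.7,  79.8]), array([33.7, 93.4], dtype=float32), 107.5) 379
```

Request:
{"fn": "jog_arm", "kwargs": {
  "targets": [
    {"slide":[-5,15,0],"turn":[0,0,-10],"claw":55},
    {"slide":[-5,15,0],"turn":[0,0,-10],"claw":55},
    {"slide":[-5,15,0],"turn":[0,0,-10],"claw":55},
    {"slide":[-5,15,0],"turn":[0,0,-10],"claw":55},
    {"slide":[-2.4,18.4,0],"turn":[0,0,-10],"claw":55}
  ]
}}

```text
t: 4.03
eef_pos: [467.4, 408.9, 296.0]
tcp_rot: [3.141, -0.0, 0.692]
ft_force: [1.1, -0.2, 0.3]
opening: 0.548
grip_force: 0.0
```

Request:
{"fn": "jog_arm", "kwargs": {
  "targets": [
    {"slide":[0,0,0],"turn":[0,0,-10],"claw":55},
    {"slide":[0,0,-50],"turn":[0,0,-10],"claw":55},
    {"slide":[0,0,-50],"turn":[0,0,-10],"claw":55},
    {"slide":[0,0,-60],"turn":[0,0,0],"claw":55},
    {"slide":[0,0,0],"turn":[0,0,0],"claw":55}
  ]
}}

```text
t: 4.65
eef_pos: [465.9, 407.3, 132.5]
tcp_rot: [3.138, 0.007, 0.175]
ft_force: [0.2, -0.2, 1.7]
opening: 0.553
grip_force: 0.0
```

```bash
python3 - <<'E'
from h import *
s=state();print(s["joints"],s["eef_pos"],s["tcp_rot"],s["opening"])
c=read_camera("wrist");cv2.imwrite("pics/w2.png",c["frame"])
print(proj(c,[468,408,64]),proj(c,s["eef_pos"]))
E
```

```text
[ 6.11635225e-01  5.31689109e-01  1.61915885e+00 -6.94511881e-05
  9.98316179e-01  2.00766619e+00] [465.93680459 407.25787355 132.53033665] [3.13833643 0.00683579 0.17479208] 0.5527724723688029
[314.70590011 199.43272491] [315.26341902 229.37975352]
```

View pics/w2.png

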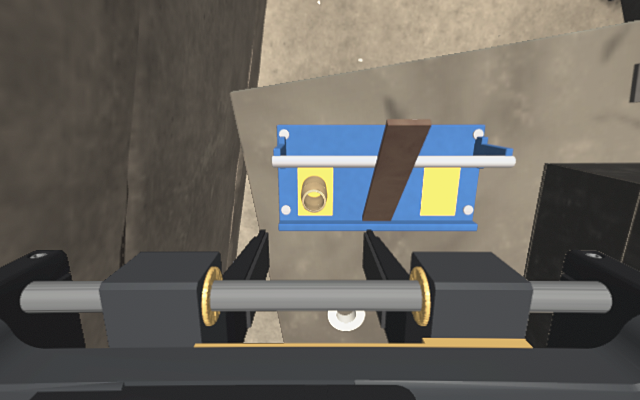

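The nozzle rim sits at about (314,199), which matches the predicted (315,199). Next: descend and grip.

Request:
{"fn": "jog_arm", "kwargs": {
  "targets": [
    {"slide":[2,1,-50],"turn":[0,0,0],"claw":55},
    {"slide":[0,0,-48],"turn":[0,0,0],"claw":55},
    {"slide":[0,0,0],"turn":[0,0,0],"claw":10},
    {"slide":[0,0,0],"turn":[0,0,0],"claw":10},
    {"slide":[0,0,0],"turn":[0,0,0],"claw":10}
  ]
}}

```text
t: 5.32
eef_pos: [470.8, 410.3, 40.7]
tcp_rot: [-3.14, -0.004, 0.175]
ft_force: [0.8, 0.2, 0.1]
opening: 0.29
grip_force: 0.0
```

Request:
{"fn": "jog_arm", "kwargs": {
  "targets": [
    {"slide":[0,0,0],"turn":[0,0,0],"claw":10},
    {"slide":[0,0,60],"turn":[0,0,0],"claw":10},
    {"slide":[0,0,60],"turn":[0,0,0],"claw":10},
    {"slide":[0,0,60],"turn":[0,0,0],"claw":10},
    {"slide":[0,0,60],"turn":[0,0,0],"claw":10}
  ]
}}

```text
t: 5.95
eef_pos: [469.3, 409.2, 280.9]
tcp_rot: [-3.141, -0.001, 0.175]
ft_force: [-0.6, -0.1, -1.4]
opening: 0.098
grip_force: 0.0
```

```bash
python3 - <<'E'
from h import *
c=read_camera("wrist");cv2.imwrite("pics/w3.png",c["frame"])
print(look_for("gas_nozzle","wrist"),proj(c,[468,408,64]),proj(c,[468,408,8]))
E
```

```text
[{'xy': [316.0, 171.0], 'conf': 0.8}] [316.33480047 173.72188437] [316.29227311 166.94398565]
```

View pics/w3.png

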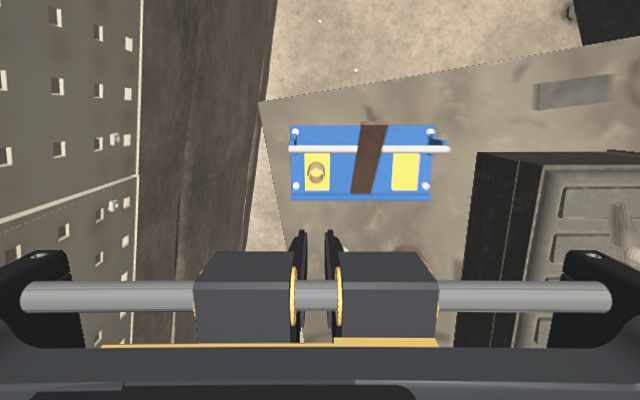

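The nozzle is still standing in place: I lifted before the grip had built up. I'll retry with more closing time.

Request:
{"fn": "jog_arm", "kwargs": {
  "targets": [
    {"slide":[-1,-1,-60],"turn":[0,0,0],"claw":50},
    {"slide":[0,0,-60],"turn":[0,0,0],"claw":50},
    {"slide":[0,0,-25],"turn":[0,0,0],"claw":50},
    {"slide":[0,0,-50],"turn":[0,0,0],"claw":50},
    {"slide":[0,0,-53],"turn":[0,0,0],"claw":50}
  ]
}}

```text
t: 6.68
eef_pos: [468.8, 408.6, 29.1]
tcp_rot: [-3.141, -0.002, 0.175]
ft_force: [0.1, 0.5, -0.4]
opening: 0.492
grip_force: 0.0
```

Request:
{"fn": "jog_arm", "kwargs": {
  "targets": [
    {"slide":[0,0,0],"turn":[0,0,0],"claw":5},
    {"slide":[0,0,0],"turn":[0,0,0],"claw":5},
    {"slide":[0,0,0],"turn":[0,0,0],"claw":5},
    {"slide":[0,0,0],"turn":[0,0,0],"claw":5},
    {"slide":[0,0,0],"turn":[0,0,0],"claw":5}
  ]
}}

```text
t: 7.3
eef_pos: [468.9, 408.6, 30.7]
tcp_rot: [-3.141, -0.001, 0.175]
ft_force: [0.5, -0.7, 0.3]
opening: 0.069
grip_force: 0.0
```

```bash
python3 - <<'E'
from h import *
s=state();print(s["eef_pos"],s["tcp_rot"],s["opening"])
c=read_camera("wrist");cv2.imwrite("pics/w4.png",c["frame"])
print(look_for("gas_nozzle","wrist"),look_for("bay_pad_1","wrist"),proj(c,s["eef_pos"]),proj(c,[468,408,64]))
f=cv2.imread("pics/top0.png");c=read_camera("top");h=cv2.cvtColor(f,cv2.COLOR_BGR2HSV)
y=((h[...,0]>22)&(h[...,0]<35)&(h[...,1]>130)&(h[...,2]>150)).astype(np.uint8)
print("pad1",blob(c,y,(205,195,232,228),8));print("pad2",blob(c,y,(250,188,280,220),8))
print(at(c,(216.3,210.4),64))
cv2.imwrite("pics/w4c.png",np.hstack([cv2.imread("pics/w4.png")[100:300,160:480],cv2.resize(read_camera("scene")["frame"][150:230,180:308],(320,200))]))
E
```

```text
[468.88067653 408.59025037  30.71963896] [-3.14119921e+00 -1.11437180e-03  1.74572728e-01] 0.06883581265451284
[{'xy': [315.1, 226.9], 'conf': 0.6}] [{'xy': [494.6, 234.1], 'conf': 0.9}, {'xy': [331.5, 214.5], 'conf': 0.6}] [315.29534943 229.36638943] [315.93284486 250.9310565 ]
pad1 (array([461.6, 403.8]), array([33.5, 57.8], dtype=float32), 8.2)
pad2 (array([483. , 278.1]), array([33.6, 57.6], dtype=float32), 9.9)
[461.24921618 400.30265816  64.        ]
```

View pics/w4c.png

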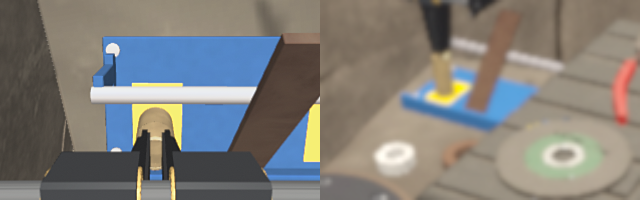

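```bash
python3 - <<'E'
from h import *
s=state();print(s["opening"],s["grip_force"],s["ft_force"])
c=read_camera("wrist");f=c["frame"];print("cam",-np.array(c["R"]).T@c["t"])
print("base back edge",at(c,(315,208),8), "tips", proj(c,s["eef_pos"]))
ex=np.array([.985,.174,0]);
for X in (450,468): print(X,[np.round(proj(c,np.array([X,408,z])+d*ex)) for z in(8,64) for d in(-12.5,12.5)])
cv2.imwrite("pics/w5c.png",cv2.resize(f[190:330,250:390],(700,600),interpolation=cv2.INTER_CUBIC))
E
```

```text
0.04860187275405171 0.0 [ 0.83512584 -1.16011752  0.13425904]
cam [542.38727477 421.13944938 236.64149509]
base back edge [476.90400991 410.11665781   8.        ] tips [315.25309882 229.38990278]
450 [array([312., 258.]), array([311., 227.]), array([310., 299.]), array([310., 260.])]
468 [array([316., 236.]), array([316., 204.]), array([316., 271.]), array([316., 230.])]
```

View pics/w5c.png

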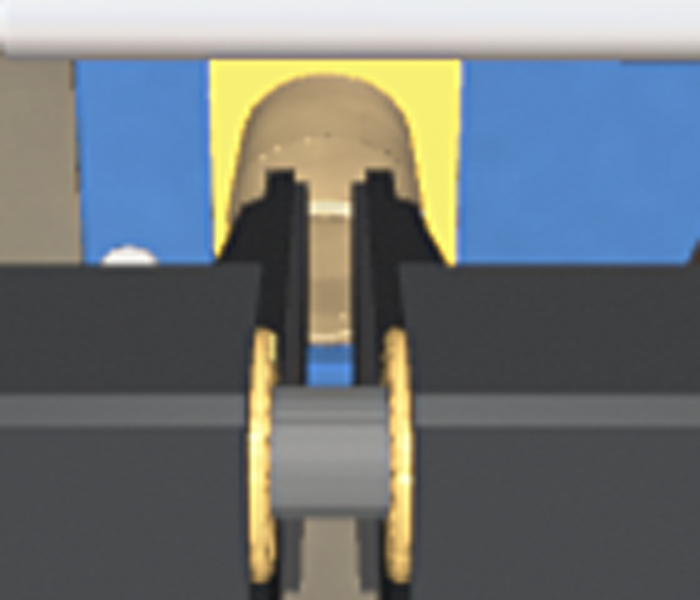

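```bash
python3 - <<'E'
from h import *
s=state();e=s["eef_pos"];c=read_camera("scene");f=c["frame"]
for X in ([467,408,8],[467,408,64],e,e+[0,0,35],e+[0,0,80]): print(np.round(X),np.round(proj(c,X),1))
for r in range(150,200): print(r,[tuple(int(v) for v in f[r,k]) for k in (225,227,229,231,233)]) if r%2==0 else 0
w=cv2.imread("pics/w2.png");print([int(v) for v in w[236,255:380].mean(1)]);print(read_camera("wrist")["mtx"])
E
```

```text
[467 408   8] [230.9 186.2]
[467 408  64] [228.7 170.7]
[469. 408.  30.] [230.3 180. ]
[469. 408.  65.] [228.9 170.3]
[469. 408. 110.] [227.1 157.2]
150 [(71, 104, 123), (82, 113, 132), (87, 89, 92), (96, 97, 99), (113, 116, 119)]
152 [(53, 56, 59), (48, 55, 62), (43, 43, 44), (54, 57, 61), (93, 107, 118)]
154 [(48, 47, 47), (41, 39, 40), (38, 36, 38), (48, 51, 57), (91, 104, 117)]
156 [(50, 49, 49), (41, 39, 40), (37, 35, 37), (48, 50, 56), (91, 104, 117)]
158 [(50, 49, 49), (41, 39, 40), (39, 36, 38), (51, 53, 59), (93, 107, 120)]
160 [(49, 49, 49), (43, 41, 42), (40, 38, 39), (49, 53, 58), (89, 103, 115)]
162 [(50, 49, 50), (44, 42, 43), (39, 37, 38), (49, 51, 57), (88, 102, 114)]
164 [(51, 50, 51), (45, 43, 43), (39, 38, 39), (56, 59, 65), (113, 123, 134)]
166 [(52, 53, 55), (46, 45, 47), (40, 38, 39), (72, 74, 78), (158, 162, 170)]
168 [(55, 57, 61), (47, 45, 47), (40, 39, 41), (70, 74, 80), (139, 144, 153)]
170 [(71, 85, 96), (58, 69, 77), (68, 86, 96), (101, 126, 138), (107, 121, 135)]
172 [(108, 146, 168), (98, 135, 156), (129, 164, 179), (135, 170, 184), (114, 133, 147)]
174
[... 1175 characters left out ...]
, 40, 32, 35, 57, 59, 54, 38, 88, 136, 135, 133, 134, 135, 136, 135, 137, 136, 137, 137, 139, 139, 140, 141, 141, 141, 142, 142, 142, 143, 143, 143, 146, 145, 146, 146, 143, 142, 141, 140, 140, 138, 139, 139, 140, 139, 139, 140, 140, 140, 141, 142, 142, 142, 141, 140, 141, 139, 138, 138, 138, 137, 136, 135, 133, 131, 131, 133, 134, 136, 135, 137, 137, 137, 138, 139, 140, 141, 143, 144, 142, 139, 136, 135, 135, 135, 136, 136, 136, 136, 135, 137, 137, 138, 137, 137, 136, 135, 135, 134, 132, 135, 136, 92, 43, 47, 59, 60, 42, 37, 39, 41, 40, 38, 40, 67, 86, 89, 110, 124]
[[329.25202951   0.         315.54862603]
 [  0.         329.25202951 201.73821193]
 [  0.           0.           1.        ]]
```

The fingertips end at scene row 170 (z ≈ 65), although the state says z = 30.7. So the real tips sit about 35 mm short of the reported TCP. I'll allow for that by opening and going lower.

Request:
{"fn": "jog_arm", "kwargs": {
  "targets": [
    {"slide":[0,0,0],"turn":[0,0,0],"claw":50},
    {"slide":[0,0,0],"turn":[0,0,0],"claw":50},
    {"slide":[0,0,0],"turn":[0,0,0],"claw":50},
    {"slide":[0,0,0],"turn":[0,0,0],"claw":50},
    {"slide":[0,0,-15],"turn":[0,0,0],"claw":50}
  ]
}}

```text
t: 8.32
eef_pos: [469.1, 408.8, 15.2]
tcp_rot: [-3.141, -0.002, 0.175]
ft_force: [0.5, 0.1, -0.5]
opening: 0.483
grip_force: 0.0
```

Request:
{"fn": "jog_arm", "kwargs": {
  "targets": [
    {"slide":[-2,0,-17],"turn":[0,0,0],"claw":50},
    {"slide":[0,0,0],"turn":[0,0,0],"claw":5},
    {"slide":[0,0,0],"turn":[0,0,0],"claw":5},
    {"slide":[0,0,0],"turn":[0,0,0],"claw":5},
    {"slide":[0,0,0],"turn":[0,0,0],"claw":5}
  ]
}}

```text
t: 8.95
eef_pos: [466.8, 408.5, -1.8]
tcp_rot: [-3.141, -0.001, 0.175]
ft_force: [-0.3, 0.3, -0.4]
opening: 0.256
grip_force: 30.0
```

Request:
{"fn": "jog_arm", "kwargs": {
  "targets": [
    {"slide":[0,0,40],"turn":[0,0,0],"claw":5},
    {"slide":[0,0,60],"turn":[0,0,0],"claw":5},
    {"slide":[0,0,60],"turn":[0,0,0],"claw":5},
    {"slide":[0,0,60],"turn":[0,0,0],"claw":5},
    {"slide":[0,-30,45],"turn":[0,0,0],"claw":5}
  ]
}}

```text
t: 9.57
eef_pos: [466.5, 379.1, 265.7]
tcp_rot: [-3.141, -0.002, 0.176]
ft_force: [-0.3, 0.4, -1.1]
opening: 0.259
grip_force: 30.0
```

Request:
{"fn": "jog_arm", "kwargs": {
  "targets": [
    {"slide":[-3,-58,0],"turn":[0,0,0],"claw":5},
    {"slide":[-3,-58,0],"turn":[0,0,0],"claw":5},
    {"slide":[-3,-58,0],"turn":[0,0,0],"claw":5},
    {"slide":[-3,-58,0],"turn":[0,0,0],"claw":5},
    {"slide":[-3,-58,0],"turn":[0,0,0],"claw":5}
  ]
}}

```text
t: 10.2
eef_pos: [451.1, 86.7, 263.3]
tcp_rot: [3.141, -0.001, 0.175]
ft_force: [1.1, 0.8, -1.0]
opening: 0.256
grip_force: 30.0
```

Request:
{"fn": "jog_arm", "kwargs": {
  "targets": [
    {"slide":[-3,-58,0],"turn":[0,0,0],"claw":5},
    {"slide":[-3,-58,0],"turn":[0,0,0],"claw":5},
    {"slide":[-3,-58,0],"turn":[0,0,0],"claw":5},
    {"slide":[-3,-58,0],"turn":[0,0,0],"claw":5},
    {"slide":[0,-30,-40],"turn":[0,0,0],"claw":5}
  ]
}}

```text
t: 10.82
eef_pos: [440.4, -176.8, 224.5]
tcp_rot: [3.138, -0.004, 0.172]
ft_force: [-0.0, 0.3, -1.7]
opening: 0.259
grip_force: 30.0
```

```bash
python3 - <<'E'
from h import *
s=state();print(s["eef_pos"],s["joints"],s["opening"])
c=read_camera("wrist");f=c["frame"];cv2.imwrite("pics/w6.png",f)
print(proj(c,[436,-178,3]),proj(c,[562,-114,6]),proj(c,[624,80,6]))
for q,z in (("parts_tray",3),("long_bar",6),("short_bar",6)):
  for r in look_for(q,"wrist")[:2]: print(q,r,at(c,r["xy"],z))
E
```

```text
[ 440.36821304 -176.75726094  224.46974197] [-5.20862622e-01  2.21394674e-01  1.85287528e+00 -2.88453688e-04
  1.06126578e+00  8.77645328e-01] 0.2589315828592008
[315.22307131 175.96642291] [280.73988041  65.21863765] [115.21164148 -28.16806288]
parts_tray {'xy': [313.2, 173.1], 'conf': 0.63} [ 439.30814026 -174.72012572    3.        ]
long_bar {'xy': [280.6, 59.2], 'conf': 0.6} [ 568.55656034 -112.88089112    6.        ]
```

```bash
python3 - <<'E'
from h import *
c=read_camera("wrist");f=c["frame"]
lg=((f[...,2].astype(int)-f[...,0]>45)).astype(np.uint8)
print("long",blob(c,lg,(220,30,345,95),6),f[60,281],f[90,281],f[40,281])
w=((f.min(2)>165)).astype(np.uint8);print("tray",blob(c,w,(240,110,390,245),15),f[175,320])
E
```

```text
long (array([ 566.3, -113.3]), array([ 28.1, 138.6], dtype=float32), 107.7) [ 96 117 144] [105 120 127] [ 99 113 119]
tray (array([ 440.5, -175.8]), array([ 82.8, 111.1], dtype=float32), 131.8) [224 227 231]
```

Request:
{"fn": "jog_arm", "kwargs": {
  "targets": [
    {"slide":[0,1,-55],"turn":[0,0,0],"claw":5},
    {"slide":[-1,0,-55],"turn":[0,0,0],"claw":5},
    {"slide":[0,0,-55],"turn":[0,0,0],"claw":5},
    {"slide":[0,0,-50],"turn":[0,0,0],"claw":5},
    {"slide":[0,0,-12],"turn":[0,0,0],"claw":5}
  ]
}}

```text
t: 11.7
eef_pos: [438.5, -171.4, -5.2]
tcp_rot: [-3.14, 0.002, 0.176]
ft_force: [-0.0, -0.1, -1.0]
opening: 0.258
grip_force: 30.0
```

Request:
{"fn": "jog_arm", "kwargs": {
  "targets": [
    {"slide":[0,0,-2],"turn":[0,0,0],"claw":5},
    {"slide":[0,0,0],"turn":[0,0,0],"claw":50},
    {"slide":[0,0,0],"turn":[0,0,0],"claw":50},
    {"slide":[0,0,0],"turn":[0,0,0],"claw":50},
    {"slide":[0,0,20],"turn":[0,0,0],"claw":55}
  ]
}}

```text
t: 12.32
eef_pos: [438.2, -172.4, 13.8]
tcp_rot: [-3.141, 0.001, 0.174]
ft_force: [0.0, -1.0, 0.8]
opening: 0.541
grip_force: 0.0
```

Request:
{"fn": "jog_arm", "kwargs": {
  "targets": [
    {"slide":[0,0,60],"turn":[0,0,0],"claw":55},
    {"slide":[0,0,60],"turn":[0,0,0],"claw":55},
    {"slide":[0,0,60],"turn":[0,0,0],"claw":55},
    {"slide":[30,10,0],"turn":[0,0,0],"claw":55},
    {"slide":[0,0,0],"turn":[0,0,0],"claw":55}
  ]
}}

```text
t: 12.95
eef_pos: [469.6, -162.3, 194.7]
tcp_rot: [3.14, -0.002, 0.176]
ft_force: [0.3, 0.3, -0.1]
opening: 0.551
grip_force: 0.0
```

```bash
python3 - <<'E'
from h import *
s=state();print(s["eef_pos"],s["tcp_rot"],s["joints"],s["opening"])
c=read_camera("wrist");f=c["frame"];cv2.imwrite("pics/w7.png",f)
for r in look_for("gas_nozzle","wrist")[:2]: print(r,at(c,r["xy"],31))
print(proj(c,[438.5,-171.5,59]),proj(c,[438.5,-171.5,3]))
lg=((f[...,2].astype(int)-f[...,0]>45)).astype(np.uint8)
print("long",blob(c,lg,(180,20,400,140),6))
E
```

```text
[ 469.55431464 -162.29726816  194.67813469] [ 3.14037717e+00 -1.63932248e-03  1.75539363e-01] [-4.65828618e-01  2.89007058e-01  1.84482406e+00  8.11189588e-06
  1.00572077e+00  9.29425005e-01] 0.5505690818672279
{'xy': [322.4, 209.8], 'conf': 0.87} [ 436.91142737 -176.52771403   31.        ]
[318.64915386 214.91383528] [318.2244118 201.6126287]
long (array([ 565.7, -113.2]), array([ 28.6, 138.6], dtype=float32), 107.8)
```

Request:
{"fn": "jog_arm", "kwargs": {
  "targets": [
    {"slide":[10,5,0],"turn":[0,0,9.8],"claw":55},
    {"slide":[10,5,0],"turn":[0,0,9.8],"claw":55},
    {"slide":[10,5,0],"turn":[0,0,9.8],"claw":55},
    {"slide":[10,5,0],"turn":[0,0,9.8],"claw":55},
    {"slide":[10,5,0],"turn":[0,0,9.8],"claw":55}
  ]
}}

```text
t: 13.68
eef_pos: [517.9, -137.7, 193.2]
tcp_rot: [-3.14, 0.0, 1.035]
ft_force: [0.2, 0.4, 0.2]
opening: 0.552
grip_force: 0.0
```

Request:
{"fn": "jog_arm", "kwargs": {
  "targets": [
    {"slide":[10,5,0],"turn":[0,0,9.8],"claw":55},
    {"slide":[10,5,0],"turn":[0,0,9.8],"claw":55},
    {"slide":[10,5,-40],"turn":[0,0,9.8],"claw":55},
    {"slide":[10,5,-40],"turn":[0,0,9.8],"claw":55},
    {"slide":[6,4,-40],"turn":[0,0,9.5],"claw":55}
  ]
}}

```text
t: 14.3
eef_pos: [563.9, -113.7, 72.2]
tcp_rot: [-3.141, -0.001, 1.885]
ft_force: [0.7, -0.8, 0.1]
opening: 0.551
grip_force: 0.0
```

```bash
python3 - <<'E'
from h import *
s=state();print(s["eef_pos"],s["tcp_rot"],s["joints"],s["opening"])
c=read_camera("wrist");f=c["frame"];cv2.imwrite("pics/w8.png",f)
lg=((f[...,2].astype(int)-f[...,0]>45)).astype(np.uint8)
m=lg[0:300].sum(0);print("cols",np.nonzero(m>5)[0][[0,-1]])
print("long",blob(c,lg,(240,60,400,300),6), proj(c,[565.7,-113.2,6]))
c=read_camera("top");print("box edge",at(c,(299.8,183.9),163),at(c,(317.5,300),163))
E
```

```text
[ 563.91939244 -113.7119346    72.17375374] [-3.14065877e+00 -6.11240733e-04  1.88500943e+00] [-3.13755262e-01  5.48783267e-01  1.78990716e+00 -7.50251876e-05
  8.04017053e-01 -6.27916567e-01] 0.550644439288003
cols [116 525]
long (array([ 577.6, -138.3]), array([27.4, 74.5], dtype=float32), 108.1) [315.83042855 201.03894281]
box edge [523.48309243 176.07594791 163.        ] [244.99527942 127.36521479 163.        ]
```

Request:
{"fn": "jog_arm", "kwargs": {
  "targets": [
    {"slide":[2,0,-50],"turn":[0,0,0],"claw":55},
    {"slide":[0,0,-45],"turn":[0,0,0],"claw":55},
    {"slide":[0,0,-5],"turn":[0,0,0],"claw":55},
    {"slide":[0,0,-2],"turn":[0,0,0],"claw":55},
    {"slide":[0,0,0],"turn":[0,0,0],"claw":55}
  ]
}}

```text
t: 15.02
eef_pos: [567.5, -114.0, -26.3]
tcp_rot: [3.139, 0.002, 1.879]
ft_force: [0.8, 0.1, 0.3]
opening: 0.55
grip_force: 0.0
```

Request:
{"fn": "jog_arm", "kwargs": {
  "targets": [
    {"slide":[0,0,-1],"turn":[0,0,0],"claw":55},
    {"slide":[0,0,0],"turn":[0,0,0],"claw":55}
  ]
}}

```text
t: 15.28
eef_pos: [566.9, -113.6, -28.4]
tcp_rot: [3.141, 0.001, 1.88]
ft_force: [0.0, -0.5, -1.0]
opening: 0.546
grip_force: 0.0
```

Request:
{"fn": "jog_arm", "kwargs": {
  "targets": [
    {"slide":[0,0,-2],"turn":[0,0,0],"claw":55},
    {"slide":[0,0,0],"turn":[0,0,0],"claw":55}
  ]
}}

```text
t: 15.52
eef_pos: [566.5, -113.5, -31.3]
tcp_rot: [-3.141, -0.0, 1.88]
ft_force: [0.2, 0.1, 0.2]
opening: 0.548
grip_force: 0.0
```

Request:
{"fn": "jog_arm", "kwargs": {
  "targets": [
    {"slide":[0,0,-2],"turn":[0,0,0],"claw":55},
    {"slide":[0,0,0],"turn":[0,0,0],"claw":55}
  ]
}}

```text
t: 15.78
eef_pos: [566.5, -113.6, -33.4]
tcp_rot: [-3.141, -0.0, 1.88]
ft_force: [0.5, 0.5, -0.4]
opening: 0.549
grip_force: 0.0
```

Request:
{"fn": "jog_arm", "kwargs": {
  "targets": [
    {"slide":[0,0,-1],"turn":[0,0,0],"claw":55},
    {"slide":[0,0,0],"turn":[0,0,0],"claw":55}
  ]
}}

```text
t: 16.02
eef_pos: [566.6, -113.6, -34.2]
tcp_rot: [3.142, -0.0, 1.88]
ft_force: [0.5, -0.3, -0.2]
opening: 0.549
grip_force: 0.0
```

Request:
{"fn": "jog_arm", "kwargs": {
  "targets": [
    {"slide":[0,0,-1],"turn":[0,0,0],"claw":55},
    {"slide":[0,0,0],"turn":[0,0,0],"claw":55}
  ]
}}

```text
t: 16.27
eef_pos: [566.6, -113.6, -35.2]
tcp_rot: [3.142, -0.0, 1.88]
ft_force: [0.4, 0.3, 0.8]
opening: 0.547
grip_force: 0.0
```

Request:
{"fn": "jog_arm", "kwargs": {
  "targets": [
    {"slide":[0,0,-1],"turn":[0,0,0],"claw":55},
    {"slide":[0,0,0],"turn":[0,0,0],"claw":55}
  ]
}}

```text
t: 16.52
eef_pos: [566.6, -113.6, -36.2]
tcp_rot: [-3.142, -0.0, 1.88]
ft_force: [0.6, 0.1, 0.4]
opening: 0.551
grip_force: 0.0
```

Request:
{"fn": "jog_arm", "kwargs": {
  "targets": [
    {"slide":[0,0,-1],"turn":[0,0,0],"claw":55},
    {"slide":[0,0,0],"turn":[0,0,0],"claw":55}
  ]
}}

```text
t: 16.77
eef_pos: [566.7, -113.6, -36.5]
tcp_rot: [3.141, 0.0, 1.88]
ft_force: [-1.9, 0.0, 8.2]
opening: 0.549
grip_force: 4.2
```

Bench contact came at z = -36.4, so the tip offset is 36.4 mm. Next: raise 1.5 mm and grip.

Request:
{"fn": "jog_arm", "kwargs": {
  "targets": [
    {"slide":[0,0,-0.5],"turn":[0,0,0],"claw":55},
    {"slide":[0,0,2],"turn":[0,0,0],"claw":10},
    {"slide":[0,0,0],"turn":[0,0,0],"claw":10},
    {"slide":[0,0,0],"turn":[0,0,0],"claw":10},
    {"slide":[0,0,0],"turn":[0,0,0],"claw":10}
  ]
}}

```text
t: 17.4
eef_pos: [566.5, -113.6, -35.8]
tcp_rot: [-3.141, -0.0, 1.88]
ft_force: [0.8, 0.3, 0.5]
opening: 0.311
grip_force: 30.0
```

Request:
{"fn": "jog_arm", "kwargs": {
  "targets": [
    {"slide":[0,0,0],"turn":[0,0,0],"claw":10},
    {"slide":[0,0,15],"turn":[0,0,0],"claw":10},
    {"slide":[0,0,60],"turn":[0,0,0],"claw":10},
    {"slide":[0,0,60],"turn":[0,0,0],"claw":10},
    {"slide":[0,0,60],"turn":[0,0,0],"claw":10}
  ]
}}

```text
t: 18.02
eef_pos: [566.1, -113.4, 162.2]
tcp_rot: [3.141, 0.0, 1.88]
ft_force: [0.7, -0.2, -2.4]
opening: 0.309
grip_force: 30.0
```

```bash
python3 - <<'E'
from h import *
f=cv2.imread("pics/top0.png");c=read_camera("top");h=cv2.cvtColor(f,cv2.COLOR_BGR2HSV)
bl=((h[...,0]>98)&(h[...,0]<125)&(h[...,1]>120)).astype(np.uint8)
ys,xs=np.nonzero(bl[175:235,195:290]);ys+=175;xs+=195
ex=np.array([np.cos(.1745),np.sin(.1745)]);ey=np.array([-ex[1],ex[0]])
mid=np.array([(461.6+483)/2,(403.8+278.1)/2])
a=np.array([at(c,p,8)[:2]-mid for p in zip(xs,ys)]);u,v=a@ex,a@ey
b=np.array([at(c,p,20)[:2]-mid for p in zip(xs,ys)])@ex
print("v ext",np.percentile(v,[.5,99.5]))
for lo in range(-90,90,20):
    k=(v>lo)&(v<lo+20); 
    if k.sum()>8: print(lo,"front(z20)",round(b[k].min(),1),"back(z8)",round(u[k].max(),1))
E
```

```text
v ext [-98.29779196 102.8553263 ]
-90 front(z20) -40.3 back(z8) 64.4
-70 front(z20) -40.4 back(z8) 64.2
-50 front(z20) -40.2 back(z8) 64.4
-30 front(z20) -40.3 back(z8) 66.0
-10 front(z20) -40.5 back(z8) 64.1
10 front(z20) -40.4 back(z8) 36.1
30 front(z20) -40.1 back(z8) 63.6
50 front(z20) -40.3 back(z8) 64.3
70 front(z20) -40.0 back(z8) 64.6
```

Request:
{"fn": "jog_arm", "kwargs": {
  "targets": [
    {"slide":[0,0,60],"turn":[0,0,10],"claw":10},
    {"slide":[-4,50,10],"turn":[0,0,10],"claw":10},
    {"slide":[-4,55,0],"turn":[0,0,10],"claw":10},
    {"slide":[-4,55,0],"turn":[0,0,10],"claw":10},
    {"slide":[-4,55,0],"turn":[0,0,10],"claw":10}
  ]
}}

```text
t: 18.7
eef_pos: [549.9, 103.1, 230.0]
tcp_rot: [3.141, 0.0, 2.758]
ft_force: [1.7, -0.6, -1.8]
opening: 0.31
grip_force: 30.0
```

Request:
{"fn": "jog_arm", "kwargs": {
  "targets": [
    {"slide":[-4,55,0],"turn":[0,0,10],"claw":10},
    {"slide":[-4,55,0],"turn":[0,0,10],"claw":10},
    {"slide":[-4,55,0],"turn":[0,0,10],"claw":10},
    {"slide":[0,22,0],"turn":[0,0,2.3],"claw":10},
    {"slide":[0,0,0],"turn":[0,0,0],"claw":10}
  ]
}}

```text
t: 19.32
eef_pos: [538.2, 289.2, 229.3]
tcp_rot: [-3.142, -0.0, -2.966]
ft_force: [-0.0, -0.7, -3.2]
opening: 0.309
grip_force: 30.0
```

```bash
python3 - <<'E'
from h import *
s=state();print(s["eef_pos"],s["tcp_rot"],s["joints"],s["opening"])
E
```

```text
[538.18545313 289.22318205 229.32470073] [-3.14150620e+00 -3.23114192e-04 -2.96631238e+00] [ 3.85060024e-01  4.25471264e-01  1.52729222e+00 -1.86124130e-05
  1.18916321e+00 -1.36100965e+00] 0.3088129501611784
```

Request:
{"fn": "jog_arm", "kwargs": {
  "targets": [
    {"slide":[0,0,0],"turn":[1.53,-8.67,0],"claw":10},
    {"slide":[0,0,0],"turn":[1.53,-8.67,0],"claw":10},
    {"slide":[0,0,0],"turn":[1.53,-8.67,0],"claw":10},
    {"slide":[0,0,0],"turn":[1.53,-8.67,0],"claw":10},
    {"slide":[0,0,0],"turn":[1.53,-8.67,0],"claw":10}
  ]
}}

```text
t: 19.95
eef_pos: [541.5, 280.1, 232.2]
tcp_rot: [-3.122, 0.683, -2.974]
ft_force: [0.5, -1.4, -2.3]
opening: 0.312
grip_force: 30.0
```

Request:
{"fn": "jog_arm", "kwargs": {
  "targets": [
    {"slide":[0,0,-10],"turn":[0,0,0],"claw":10},
    {"slide":[0,0,0],"turn":[0,0,0],"claw":10}
  ]
}}

```text
t: 20.2
eef_pos: [542.9, 280.3, 222.2]
tcp_rot: [-3.121, 0.681, -2.974]
ft_force: [-0.1, 0.3, -2.5]
opening: 0.307
grip_force: 30.0
```

```bash
python3 - <<'E'
from h import *
from scipy.spatial.transform import Rotation as Ro
s=state();R=Ro.from_euler("xyz",s["tcp_rot"]).as_matrix();print(s["eef_pos"],s["tcp_rot"],s["joints"]);print(np.round(R,3))
a=np.radians(10);k=np.array([[np.cos(a),np.sin(a),0],[-np.sin(a),np.cos(a),0],[0,0,1]]);print("in rack axes toolz",np.round(k@R[:,2],3),"tooly",np.round(k@R[:,1],3))
C=s["eef_pos"]-35.8*R[:,2];print("C rack",k@(C-[485.3-0,344,0]))
for n in ("top","scene"):
  c=read_camera(n);f=c["frame"];cv2.imwrite(f"pics/{n}9.png",f)
  print(n,[np.round(proj(c,C+d*R[:,0]),1) for d in(-70,0,70)])
t=cv2.imread("pics/top9.png")[160:240,200:320];sc=cv2.imread("pics/scene9.png")[100:230,190:330]
cv2.imwrite("pics/v9.png",np.hstack([cv2.resize(t,(440,293),interpolation=3),cv2.resize(sc,(316,293),interpolation=3)]))
E
```

```text
[542.9403209  280.25507477 222.22548536] [-3.1206284   0.68094521 -2.97376544] [ 0.47483566  0.25256147  2.03636439 -0.82447216  0.29034985 -0.52512111]
[[-0.766 -0.154  0.624]
 [-0.13   0.988  0.084]
 [-0.63  -0.016 -0.777]]
in rack axes toolz [ 0.629 -0.025 -0.777] tooly [ 0.02   1.    -0.016]
C rack [ 23.16884394 -71.88409208 250.03518649]
top [array([247.1, 152.5]), array([253.3, 179.6]), array([259.1, 204.8])]
scene [array([277. ,  95.9]), array([267.8, 116.9]), array([258.2, 138.8])]
```

The tilt has brought j5 down to 0.29 and j4 to -0.82, close to their limits. I'll fit the arm's kinematics to the readings so far to find which tilt is feasible in the bays.

```bash
cat > kin.py <<'E'
import numpy as np
from scipy.spatial.transform import Rotation as Ro
from scipy.optimize import least_squares
D=[(.49094,1.55892,625,.01,177.83),(.34731,1.47465,490.4,329.6,295.9),(.53169,1.61916,465.94,407.26,132.53),(.22139,1.85288,440.37,-176.76,224.47),(.28901,1.84482,469.55,-162.3,194.68),(.54878,1.78991,563.92,-113.71,72.17),(.42547,1.52729,538.19,289.22,229.32)]
A=[];y=[]
for a,b,x,yy,z in D:
    f=a+b;A+= [[1,np.sin(a),np.sin(f),np.cos(f),0],[0,np.cos(a),np.cos(f),-np.sin(f),1]];y+=[np.sqrt(x*x+yy*yy-66**2),z]
P,res,_,_=np.linalg.lstsq(np.array(A),np.array(y),rcond=None)
def W(q):
    a,f=q[1],q[1]+q[2]
    r=P[0]+P[1]*np.sin(a)+P[2]*np.sin(f)+P[3]*np.cos(f);z=P[1]*np.cos(a)+P[2]*np.cos(f)-P[3]*np.sin(f)+P[4]
    return Ro.from_euler("z",q[0]).apply([r,66,z])   # wrist centre minus L in z
def fk(q,L,s=1):
    R=Ro.from_euler("z",q[0])*Ro.from_euler("y",q[1]+q[2])*Ro.from_euler("z",s*q[3])*Ro.from_euler("y",q[4])
    tz=R.apply([0,0,1]);return W(q)+[0,0,L]+L*tz,tz
E
cat > k2.py <<'E'
from kin import *
print(P,res)
q=[.47484,.25256,2.03636,-.82447,.29035];e=np.array([542.94,280.26,222.23])
for s in(1,-1):
    L=least_squares(lambda L:fk(q,L[0],s)[0]-e,[200]).x[0];print(s,L,fk(q,L,s)[0]-e,fk(q,L,s)[1])
s=1 if abs(fk(q,200,1)[1][1]-.084)<abs(fk(q,200,-1)[1][1]-.084) else -1
L=least_squares(lambda L:fk(q,L[0],s)[0]-e,[200]).x[0]
a=np.radians(10);ex=np.array([np.cos(a),np.sin(a),0])
for nm,pad in (("bay2",[489.6,279.6,0]),("bay1",[467.2,406,0])):
  for T in range(0,50,5):
    t=np.radians(T);tz=ex*np.sin(t)-[0,0,np.cos(t)]
    C=np.array(pad)+24*ex+[0,0,60];E=C+35.8*tz
    def err(q):
        p,z=fk(q,L,s);return np.r_[(p-E)/100,(z-tz)]
    lo=[-3,-.8,.05,-1.13,.06];hi=[3,2.1,2.7,4.2,2.9];best=None
    for j4 in(-.8,-.3,.5,2.5):
      r=least_squares(err,[.45,.4,1.8,j4,.5],bounds=(lo,hi))
      if best is None or r.cost<best.cost: best=r
    print(nm,T,np.round(best.x,2),"err",round(best.cost,5))
E
python3 k2.py
```

```text
[   2.07182427  578.67677208  411.53342805   41.79632931 -105.43329   ] [3.89211801]
1 307.33310247968274 [ 0.28097309  0.56989129 -1.00127536] [ 0.62405129  0.08447021 -0.7768042 ]
-1 246.14324134785127 [-85.21217317  87.4266765  -14.65859511] [ 0.43185615  0.45833993 -0.7768042 ]
bay2 0 [0.39 0.63 1.79 0.   0.72] err 0.0
bay2 5 [ 0.4   0.61  1.85 -0.03  0.6 ] err 0.0
bay2 10 [ 0.41  0.59  1.91 -0.09  0.47] err 0.0
bay2 15 [ 0.42  0.58  1.96 -0.19  0.35] err 0.0
bay2 20 [ 0.43  0.57  2.02 -0.4   0.23] err 0.0
bay2 25 [ 0.44  0.57  2.07 -1.    0.13] err 0.0
bay2 30 [0.46 0.58 2.13 4.2  0.16] err 1e-05
bay2 35 [0.47 0.6  2.17 3.8  0.27] err 0.0
bay2 40 [0.48 0.62 2.22 3.64 0.42] err 0.0
bay2 45 [0.5  0.65 2.26 3.57 0.57] err 0.0
bay1 0 [ 0.59  0.69  1.65 -0.    0.8 ] err 0.0
bay1 5 [ 0.61  0.67  1.71 -0.06  0.69] err 0.0
bay1 10 [ 0.62  0.65  1.76 -0.14  0.58] err 0.0
bay1 15 [ 0.64  0.64  1.81 -0.26  0.47] err 0.0
bay1 20 [ 0.66  0.63  1.87 -0.46  0.37] err 0.0
bay1 25 [ 0.68  0.63  1.92 -0.79  0.29] err 0.0
bay1 30 [ 0.7   0.63  1.95 -1.13  0.27] err 0.00023
bay1 35 [0.7  0.65 2.05 4.2  0.31] err 0.00182
bay1 40 [0.74 0.66 2.06 4.2  0.4 ] err 6e-05
bay1 45 [0.76 0.68 2.09 4.07 0.51] err 0.0
```

The model fits: a 43° tool tilt is infeasible on this wrist branch, but 20° works in both bays. So I'll put the bar back down and regrasp it with the tool leaned 23°, which makes a 43° bar correspond to a 20° tool. First I'll compute the return turn.

```bash
cat >> h.py <<'E'
from scipy.spatial.transform import Rotation as Ro
def turn(Rt):
    s=state();Rc=Ro.from_euler("xyz",s["tcp_rot"]);return np.degrees((Rt*Rc.inv()).as_rotvec())
def tool(yaw,tilt_axis_deg=(0,0,0)):
    return Ro.from_rotvec(np.radians(tilt_axis_deg))*Ro.from_euler("xyz",[np.pi,0,np.radians(yaw)])
E
python3 - <<'E'
from h import *
print(turn(tool(107.7)),state()["eef_pos"])
E
```

```text
[ 23.12250261  35.63672596 -78.11131521] [543.39870842 280.9149061  222.94000133]
```

Request:
{"fn": "jog_arm", "kwargs": {
  "targets": [
    {"slide":[2,-20,20],"turn":[2.57,3.96,-8.68],"claw":10},
    {"slide":[2,-44,0],"turn":[2.57,3.96,-8.68],"claw":10},
    {"slide":[2,-44,0],"turn":[2.57,3.96,-8.68],"claw":10},
    {"slide":[3,-44,0],"turn":[2.57,3.96,-8.68],"claw":10},
    {"slide":[3,-44,0],"turn":[2.57,3.96,-8.68],"claw":10}
  ]
}}

```text
t: 20.92
eef_pos: [555.0, 84.7, 243.3]
tcp_rot: [3.015, 0.298, 2.469]
ft_force: [0.7, 0.5, -2.8]
opening: 0.308
grip_force: 30.0
```

Request:
{"fn": "jog_arm", "kwargs": {
  "targets": [
    {"slide":[3,-44,0],"turn":[2.57,3.96,-8.68],"claw":10},
    {"slide":[3,-44,0],"turn":[2.57,3.96,-8.68],"claw":10},
    {"slide":[3,-50,0],"turn":[2.57,3.96,-8.68],"claw":10},
    {"slide":[3,-60,0],"turn":[2.57,3.96,-8.68],"claw":10},
    {"slide":[0,0,-40],"turn":[0,0,0],"claw":10}
  ]
}}

```text
t: 21.55
eef_pos: [569.2, -117.2, 204.1]
tcp_rot: [3.136, 0.002, 1.874]
ft_force: [-0.0, 0.9, -4.0]
opening: 0.309
grip_force: 30.0
```

```bash
python3 - <<'E'
from h import *
s=state();print(turn(tool(107.7)),s["eef_pos"],s["joints"],s["opening"])
E
```

```text
[0.00479852 0.35772741 0.33856553] [ 569.19038362 -117.21526865  204.11544264] [-0.31772833  0.39992813  1.64045527  0.00208467  1.09524745 -0.62169139] 0.30948627918746036
```

Request:
{"fn": "jog_arm", "kwargs": {
  "targets": [
    {"slide":[-2,3,-60],"turn":[0,0.36,0.34],"claw":10},
    {"slide":[0,0,-60],"turn":[0,0,0],"claw":10},
    {"slide":[0,0,-60],"turn":[0,0,0],"claw":10},
    {"slide":[0,0,-48],"turn":[0,0,0],"claw":10},
    {"slide":[0,0,0],"turn":[0,0,0],"claw":10}
  ]
}}

```text
t: 22.18
eef_pos: [563.5, -109.0, -27.8]
tcp_rot: [-3.133, -0.006, 1.886]
ft_force: [0.3, -0.0, -2.0]
opening: 0.305
grip_force: 30.0
```

Request:
{"fn": "jog_arm", "kwargs": {
  "targets": [
    {"slide":[0,0,-4],"turn":[0,0,0],"claw":10},
    {"slide":[0,0,-3],"turn":[0,0,0],"claw":10},
    {"slide":[0,0,0],"turn":[0,0,0],"claw":10},
    {"slide":[0,0,0],"turn":[0,0,0],"claw":50},
    {"slide":[0,0,0],"turn":[0,0,0],"claw":50}
  ]
}}

```text
t: 22.8
eef_pos: [565.4, -109.2, -31.9]
tcp_rot: [-3.138, -0.002, 1.887]
ft_force: [0.8, 0.8, 0.4]
opening: 0.459
grip_force: 0.0
```

Request:
{"fn": "jog_arm", "kwargs": {
  "targets": [
    {"slide":[0,0,25],"turn":[0,0,0],"claw":50},
    {"slide":[-1.5,4.5,0],"turn":[7.28,2.38,0],"claw":50},
    {"slide":[-1.5,4.5,0],"turn":[7.28,2.38,0],"claw":50},
    {"slide":[-1.5,4.5,0],"turn":[7.28,2.38,0],"claw":50},
    {"slide":[0,0,0],"turn":[0,0,0],"claw":50}
  ]
}}

```text
t: 23.42
eef_pos: [560.7, -97.1, -8.2]
tcp_rot: [-3.136, -0.403, 1.885]
ft_force: [-0.9, 0.4, -0.2]
opening: 0.5
grip_force: 0.0
```

```bash
python3 - <<'E'
from h import *
s=state();R=Ro.from_euler("xyz",s["tcp_rot"]).as_matrix();print(s["eef_pos"],s["joints"]);print("tip",s["eef_pos"]-36.4*R[:,2],np.round(R,3))
c=read_camera("wrist");f=c["frame"]
lg=((f[...,2].astype(int)-f[...,0]>45)).astype(np.uint8);print(blob(c,lg,(200,0,440,240),6))
c=read_camera("top");f=c["frame"]
lg=((f[...,2].astype(int)-f[...,0]>38)).astype(np.uint8);print(lg[150:205,375:440].sum());print("top",blob(c,lg,(375,150,440,205),6))
E
```

```text
[560.66294536 -97.07035727  -8.1852226 ] [-0.44331432  0.76251495  1.6928337   0.34069011  1.00205999 -0.98865182]
tip [ 565.24800187 -110.59213265   25.29759161] [[-0.284  0.951 -0.126]
 [ 0.875  0.311  0.371]
 [ 0.392 -0.005 -0.92 ]]
(array([487.9,  10.7]), array([56.9, 77.9], dtype=float32), 18.0)
3078
top (array([ 564.9, -116.8]), array([152.2, 178.8], dtype=float32), 90.4)
```

Request:
{"fn": "jog_arm", "kwargs": {
  "targets": [
    {"slide":[0,1,-15],"turn":[0,0,0],"claw":50},
    {"slide":[0,0,-4],"turn":[0,0,0],"claw":50},
    {"slide":[0,0,-1.5],"turn":[0,0,0],"claw":50},
    {"slide":[0,0,0],"turn":[0,0,0],"claw":10},
    {"slide":[0,0,0],"turn":[0,0,0],"claw":10}
  ]
}}

```text
t: 24.15
eef_pos: [560.6, -94.7, -27.8]
tcp_rot: [-3.137, -0.403, 1.887]
ft_force: [-0.2, 0.1, 0.2]
opening: 0.347
grip_force: 0.0
```

Request:
{"fn": "jog_arm", "kwargs": {
  "targets": [
    {"slide":[0,0,0],"turn":[0,0,0],"claw":10},
    {"slide":[0,0,0],"turn":[0,0,0],"claw":10},
    {"slide":[0,0,0],"turn":[0,0,0],"claw":10}
  ]
}}

```text
t: 24.52
eef_pos: [560.7, -94.7, -27.8]
tcp_rot: [-3.137, -0.403, 1.887]
ft_force: [0.3, 0.7, 1.8]
opening: 0.301
grip_force: 30.0
```

Request:
{"fn": "jog_arm", "kwargs": {
  "targets": [
    {"slide":[0,0,20],"turn":[0,0,0],"claw":10},
    {"slide":[0,0,60],"turn":[0,0,0],"claw":10},
    {"slide":[0,0,60],"turn":[0,0,0],"claw":10},
    {"slide":[0,0,60],"turn":[0,0,0],"claw":10},
    {"slide":[0,0,40],"turn":[0,0,0],"claw":10}
  ]
}}

```text
t: 25.15
eef_pos: [560.3, -94.7, 216.0]
tcp_rot: [-3.139, -0.401, 1.888]
ft_force: [0.3, 0.2, -3.1]
opening: 0.296
grip_force: 30.0
```

```bash
cat >> h.py <<'E'
EY=np.array([-np.sin(np.radians(10)),np.cos(np.radians(10)),0]);EX=np.array([EY[1],-EY[0],0])
RK=np.array([485.3,344,0])
def target(pad,T): # desired tool rotation in the rack
    return tool(190,-T*EY)
E
python3 - <<'E'
from h import *
s=state();print(s["eef_pos"],s["opening"],s["moment"]);t=turn(target(0,20));print(t,np.linalg.norm(t))
print(turn(tool(107.7)))
E
```

```text
[560.31033346 -94.72458691 216.03370394] 0.29563305495976205 [-0.38156482 -0.19021665 -0.01186346]
[-23.83179678 -40.1215679   77.68486528] 90.62357883960028
[-21.78887892  -7.20794144  -0.49472464]
```

Request:
{"fn": "jog_arm", "kwargs": {
  "targets": [
    {"slide":[-4,42,20],"turn":[-2.65,-4.46,8.63],"claw":10},
    {"slide":[-4,42,0],"turn":[-2.65,-4.46,8.63],"claw":10},
    {"slide":[-4,42,0],"turn":[-2.65,-4.46,8.63],"claw":10},
    {"slide":[-4,42,0],"turn":[-2.65,-4.46,8.63],"claw":10},
    {"slide":[-4,42,0],"turn":[-2.65,-4.46,8.63],"claw":10}
  ]
}}

```text
t: 25.78
eef_pos: [539.7, 116.7, 233.2]
tcp_rot: [3.005, 0.02, 2.686]
ft_force: [0.1, 0.7, -2.5]
opening: 0.297
grip_force: 30.0
```

Request:
{"fn": "jog_arm", "kwargs": {
  "targets": [
    {"slide":[-4,42,0],"turn":[-2.65,-4.46,8.63],"claw":10},
    {"slide":[-4,42,0],"turn":[-2.65,-4.46,8.63],"claw":10},
    {"slide":[-4,42,0],"turn":[-2.65,-4.46,8.63],"claw":10},
    {"slide":[-4,42,0],"turn":[-2.65,-4.46,8.63],"claw":10},
    {"slide":[0,0,0],"turn":[0,0,0],"claw":10}
  ]
}}

```text
t: 26.4
eef_pos: [522.5, 285.4, 232.6]
tcp_rot: [-3.139, 0.347, -2.963]
ft_force: [-1.0, -0.8, -3.2]
opening: 0.298
grip_force: 30.0
```

```bash
python3 - <<'E'
from h import *
s=state();t=turn(target(0,20));print(s["eef_pos"],s["joints"],s["opening"],t)
C0=None
R=Ro.from_euler("xyz",s["tcp_rot"]).as_matrix()
tip=s["eef_pos"]-36.4*R[:,2];N=Ro.from_rotvec(np.radians(43)*-EY).apply([0,0,1]);U=np.cross(EY,N)*1
C=tip-5.7*N;print("C",C,"U",U)
for n,box in (("top",(215,150,330,225)),("scene",(190,90,330,230))):
    c=read_camera(n);f=c["frame"];cv2.imwrite(f"pics/{n}b.png",f)
    m=((f[...,2].astype(int)-f[...,0]>14)&(f.max(2)<110)&(f[...,2]>45)).astype(np.uint8)
    print(n,"expect foot/C/top",[np.round(proj(c,C+d*U),1) for d in(-70,0,70)])
a=cv2.imread("pics/topb.png")[120:240,200:340];b=cv2.imread("pics/sceneb.png")[60:230,180:340]
cv2.imwrite("pics/v10.png",np.hstack([cv2.resize(a,(420,360),interpolation=3),cv2.resize(b,(339,360),interpolation=3)]))
E
```

```text
[522.49469365 285.43691464 232.6033527 ] [ 0.43512106  0.26909307  1.81541444 -0.13369198  0.72561143 -1.22862687] 0.2983195231753564 [ 0.14044455 -0.09718385 -0.18881253]
C [514.12772118 283.99369395 262.66543438] U [0.7202428  0.12699824 0.68199836]
top expect foot/C/top [array([255.6, 205.8]), array([249.4, 181.7]), array([242.7, 155.5])]
scene expect foot/C/top [array([255.2, 135.6]), array([264. , 112.8]), array([272.6,  90.6])]
```

```bash
python3 - <<'E'
from h import *
s=state();R=Ro.from_euler("xyz",s["tcp_rot"]).as_matrix();tip=s["eef_pos"]-36.4*R[:,2]
c=read_camera("wrist");f=c["frame"]
for th in (33,38,43,48,53):
    N=Ro.from_rotvec(np.radians(th)*-EY).apply([0,0,1]);U=np.cross(EY,N);C=tip-5.7*N
    print(th,[np.round(proj(c,C+6*N-70*U+w*EY)) for w in(-15,15)],np.round(proj(c,C-70*U)))
col=f[60:260:4,315];print([(60+4*i,*map(int,p)) for i,p in enumerate(col)])
c=read_camera("scene");f=c["frame"]
for r in (90,100,110,120,130,135,140): print(r,[int(int(p[2])-int(p[0])) for p in f[r,240:290:2]],[int(p[1]) for p in f[r,240:290:2]])
E
```

```text
33 [array([288., 119.]), array([343., 119.])] [316. 122.]
38 [array([289., 122.]), array([342., 122.])] [316. 125.]
43 [array([290., 126.]), array([341., 126.])] [316. 129.]
48 [array([291., 130.]), array([341., 130.])] [316. 134.]
53 [array([291., 134.]), array([340., 134.])] [316. 139.]
[(60, 130, 245, 247), (64, 131, 245, 247), (68, 132, 245, 247), (72, 133, 245, 247), (76, 134, 246, 247), (80, 134, 246, 247), (84, 135, 246, 247), (88, 135, 246, 247), (92, 136, 246, 247), (96, 136, 246, 247), (100, 137, 246, 247), (104, 148, 254, 255), (108, 227, 159, 99), (112, 228, 161, 100), (116, 227, 160, 100), (120, 229, 157, 98), (124, 207, 212, 217), (128, 255, 255, 255), (132, 73, 88, 109), (136, 74, 87, 109), (140, 73, 85, 108), (144, 74, 86, 108), (148, 70, 83, 105), (152, 71, 84, 106), (156, 74, 87, 110), (160, 72, 84, 107), (164, 72, 84, 106), (168, 73, 86, 108), (172, 78, 91, 114), (176, 79, 92, 114), (180, 78, 92, 114), (184, 80, 94, 117), (188, 78, 93, 115), (192, 78, 91, 113), (196, 79, 93, 115), (200, 78, 92, 113), (204, 77, 91, 113), (208, 76, 91, 113), (212, 78, 92, 115), (216,
[... 1072 characters left out ...]
140, 129, 125]
130 [31, 31, 31, 31, 30, 29, 35, 50, 52, 52, 51, 46, 32, 31, 31, 32, 30, 30, 31, 32, 33, 32, 32, 31, 31] [119, 120, 121, 117, 112, 109, 104, 101, 102, 99, 99, 99, 112, 117, 124, 131, 118, 121, 127, 131, 137, 131, 124, 120, 122]
135 [31, 32, 31, 31, 30, 31, 39, 43, 47, 50, 44, 30, 28, 28, 29, 30, 31, 31, 32, 33, 33, 33, 31, 31, 30] [119, 124, 120, 120, 116, 113, 101, 94, 99, 99, 91, 101, 114, 111, 115, 123, 127, 127, 132, 136, 141, 133, 125, 119, 117]
140 [31, 32, 31, 32, 31, 29, 30, 28, 28, 30, 30, 32, 33, 33, 33, 32, 30, 30, 31, 33, 32, 32, 32, 31, 31] [125, 122, 119, 123, 119, 114, 111, 107, 104, 109, 118, 127, 135, 135, 134, 133, 129, 120, 124, 128, 128, 124, 123, 122, 123]
```

Request:
{"fn": "jog_arm", "kwargs": {
  "targets": [
    {"slide":[0,0,-50],"turn":[0,0,0],"claw":10},
    {"slide":[0,0,-50],"turn":[0,0,0],"claw":10},
    {"slide":[0,0,-45],"turn":[0,0,0],"claw":10},
    {"slide":[0,0,-30],"turn":[0,0,0],"claw":10},
    {"slide":[0,0,0],"turn":[0,0,0],"claw":10}
  ]
}}

```text
t: 27.22
eef_pos: [524.3, 281.8, 55.3]
tcp_rot: [-3.139, 0.343, -2.97]
ft_force: [0.6, -0.5, -2.2]
opening: 0.295
grip_force: 30.0
```

```bash
python3 - <<'E'
from h import *
s=state();R=Ro.from_euler("xyz",s["tcp_rot"]).as_matrix();tip=s["eef_pos"]-36.4*R[:,2]
N=Ro.from_rotvec(np.radians(43)*-EY).apply([0,0,1]);C=tip-5.7*N;d=C-RK
print(s["eef_pos"],s["joints"],turn(target(0,20)),"C rack",d@EX,d@EY,d[2],s["ft_force"])
E
```

```text
[524.25127464 281.78671453  55.29863057] [ 0.42803133  0.51917219  2.00556356 -0.3042249   0.29792743 -1.03690128] [ 0.20317384 -0.32207058  0.22982561] C rack 19.205070161533538 -67.89627130601629 85.41049086213914 [ 0.60784456 -0.45092762 -2.20065647]
```

Request:
{"fn": "jog_arm", "kwargs": {
  "targets": [
    {"slide":[-2,3.5,-8],"turn":[0.2,-0.3,0.2],"claw":10},
    {"slide":[0,0,-8],"turn":[0,0,0],"claw":10},
    {"slide":[0,0,-4],"turn":[0,0,0],"claw":10},
    {"slide":[0,0,0],"turn":[0,0,0],"claw":10}
  ]
}}

```text
t: 27.72
eef_pos: [522.7, 286.7, 37.3]
tcp_rot: [3.14, 0.353, -2.966]
ft_force: [0.1, 0.1, -2.6]
opening: 0.3
grip_force: 30.0
```

Request:
{"fn": "jog_arm", "kwargs": {
  "targets": [
    {"slide":[0,0,-2],"turn":[0,0,0],"claw":10},
    {"slide":[0,0,0],"turn":[0,0,0],"claw":10}
  ]
}}

```text
t: 27.98
eef_pos: [522.5, 286.9, 35.1]
tcp_rot: [3.14, 0.353, -2.965]
ft_force: [0.9, -1.0, -3.3]
opening: 0.298
grip_force: 30.0
```

Request:
{"fn": "jog_arm", "kwargs": {
  "targets": [
    {"slide":[0,0,-1.5],"turn":[0,0,0],"claw":10},
    {"slide":[0,0,0],"turn":[0,0,0],"claw":10}
  ]
}}

```text
t: 28.22
eef_pos: [522.5, 286.9, 33.6]
tcp_rot: [3.14, 0.353, -2.965]
ft_force: [0.2, -0.0, -1.2]
opening: 0.298
grip_force: 30.0
```

```bash
cat > st.py <<'E'
from h import *
s=state();R=Ro.from_euler("xyz",s["tcp_rot"]).as_matrix();tip=s["eef_pos"]-36.4*R[:,2]
N=Ro.from_rotvec(np.radians(43)*-EY).apply([0,0,1]);C=tip-5.7*N;d=C-RK
print(s["eef_pos"],s["joints"],turn(target(0,20)),"C rack",d@EX,d@EY,d[2],s["ft_force"])
E
python3 st.py
```

```text
[522.50265711 286.9225102   33.56963903] [ 0.43711968  0.55756822  2.02552867 -0.38991491  0.23349851 -0.94488388] [-0.101204    0.19256733 -0.11453835] C rack 18.040361709873636 -62.73504996052841 63.560448607113415 [ 0.15704259 -0.02935387 -1.18895291]
```

Request:
{"fn": "jog_arm", "kwargs": {
  "targets": [
    {"slide":[0,-1,-1.5],"turn":[0,0,0],"claw":10},
    {"slide":[0,0,0],"turn":[0,0,0],"claw":10}
  ]
}}

```text
t: 28.48
eef_pos: [522.8, 286.8, 33.2]
tcp_rot: [3.139, 0.355, -2.965]
ft_force: [-7.2, 4.5, 10.3]
opening: 0.294
grip_force: 30.0
```

Request:
{"fn": "jog_arm", "kwargs": {
  "targets": [
    {"slide":[0,0,-1.5],"turn":[0,0,0],"claw":10},
    {"slide":[0,0,0],"turn":[0,0,0],"claw":10}
  ]
}}

```text
t: 28.72
eef_pos: [523.0, 286.9, 32.9]
tcp_rot: [3.139, 0.357, -2.965]
ft_force: [-12.7, 1.2, 25.9]
opening: 0.299
grip_force: 30.0
```

Request:
{"fn": "jog_arm", "kwargs": {
  "targets": [
    {"slide":[0,0,-1],"turn":[0,0,0],"claw":10},
    {"slide":[0,0,0],"turn":[0,0,0],"claw":10}
  ]
}}

```text
t: 28.98
eef_pos: [523.2, 287.0, 32.7]
tcp_rot: [3.139, 0.358, -2.965]
ft_force: [-15.6, 0.1, 34.3]
opening: 0.299
grip_force: 30.1
```

Request:
{"fn": "jog_arm", "kwargs": {
  "targets": [
    {"slide":[0,0,3],"turn":[0,0,0],"claw":10},
    {"slide":[-6,-2,0],"turn":[0,0,0],"claw":10},
    {"slide":[0,0,-3],"turn":[0,0,0],"claw":10},
    {"slide":[0,0,-1],"turn":[0,0,0],"claw":10},
    {"slide":[0,0,0],"turn":[0,0,0],"claw":10}
  ]
}}

```text
t: 29.6
eef_pos: [516.5, 283.8, 28.1]
tcp_rot: [3.141, 0.352, -2.966]
ft_force: [-0.4, -1.1, -2.0]
opening: 0.298
grip_force: 30.0
```

```bash
python3 st.py
```

```text
[516.47385379 283.7785236   28.08984061] [ 0.43654812  0.56172135  2.04460026 -0.42885797  0.21279666 -0.90528809] [-0.08313291  0.1536145  -0.1037509 ] C rack 11.581932628081525 -64.77542613162463 58.08975838567539 [-0.35865897 -1.0986743  -1.96245956]
```

Request:
{"fn": "jog_arm", "kwargs": {
  "targets": [
    {"slide":[0,0,-1],"turn":[0,0,0],"claw":10},
    {"slide":[0,0,0],"turn":[0,0,0],"claw":10}
  ]
}}

```text
t: 29.85
eef_pos: [516.5, 283.9, 27.4]
tcp_rot: [3.14, 0.352, -2.966]
ft_force: [-0.2, 0.7, -2.3]
opening: 0.299
grip_force: 30.0
```

Request:
{"fn": "jog_arm", "kwargs": {
  "targets": [
    {"slide":[0,0,0],"turn":[0,0,0],"claw":36},
    {"slide":[0,0,0],"turn":[0,0,0],"claw":45},
    {"slide":[0,0,0],"turn":[0,0,0],"claw":52},
    {"slide":[0,0,0],"turn":[0,0,0],"claw":52},
    {"slide":[-10,-2,28],"turn":[0,0,0],"claw":52}
  ]
}}

```text
t: 30.48
eef_pos: [506.0, 281.5, 54.4]
tcp_rot: [3.141, 0.35, -2.965]
ft_force: [-0.2, -0.1, 0.5]
opening: 0.519
grip_force: 0.0
```

Request:
{"fn": "jog_arm", "kwargs": {
  "targets": [
    {"slide":[-20,-3,55],"turn":[0,0,0],"claw":52},
    {"slide":[0,0,60],"turn":[-1.2,6.6,0],"claw":52},
    {"slide":[0,0,60],"turn":[-1.2,6.6,0],"claw":52},
    {"slide":[0,0,10],"turn":[-1.2,6.6,0],"claw":52},
    {"slide":[0,0,0],"turn":[0,0,0],"claw":52}
  ]
}}

```text
t: 31.1
eef_pos: [489.8, 277.6, 226.2]
tcp_rot: [-3.135, 0.031, -2.969]
ft_force: [-0.7, -0.6, -0.9]
opening: 0.517
grip_force: 0.0
```

```bash
python3 - <<'E'
from h import *
s=state();print(s["eef_pos"],s["joints"],turn(tool(190)))
for n in("wrist","scene"):
    c=read_camera(n);cv2.imwrite(f"pics/{n}c.png",c["frame"])
    for q in("leaning_bar","long_bar","bay_pad_1"): print(n,q,[(np.round(r["xy"]),round(r["conf"],2),np.round(at(c,r["xy"],55))) for r in look_for(q,n)[:3]])
np.savez("pics/wc.npz",**{k:v for k,v in read_camera("wrist").items()})
E
```

```text
[489.8329596  277.5671942  226.23080351] [ 0.40570823  0.34339717  1.66865068 -0.01521364  1.10100404 -1.33066122] [0.06578079 1.81175568 0.12982466]
wrist leaning_bar [(array([373., 189.]), 0.63, array([499., 346.,  55.]))]
wrist long_bar [(array([320., 193.]), 0.83, array([514., 286.,  55.]))]
wrist bay_pad_1 [(array([419., 164.]), 0.76, array([460., 391.,  55.])), (array([336., 163.]), 0.53, array([476., 298.,  55.]))]
scene leaning_bar [(array([246., 176.]), 0.75, array([485., 353.,  55.])), (array([399., 267.]), 0.18, array([ 384., -205.,   55.]))]
scene long_bar [(array([268., 174.]), 0.76, array([534., 306.,  55.]))]
scene bay_pad_1 []
```

```bash
cat > fit.py <<'E'
from h import *
from scipy.optimize import minimize
def fitbar(c,mask,L,Wd,x0):
    # leaning bar upper face in rack: y, foot x, yaw, angle ; match by mask overlap
    m=mask.astype(np.float32)
    def poly(p):
        y,fx,yaw,th=p;r=Ro.from_euler("z",yaw)
        U=r.apply(np.cos(th)*EX+[0,0,np.sin(th)]);V=r.apply(EY);N=np.cross(U,V)
        F=RK+fx*EX+y*EY+[0,0,8]+6*N
        return np.array([proj(c,F+a*U+b*V) for a,b in((0,-Wd/2),(0,Wd/2),(L,Wd/2),(L,-Wd/2))])
    def cost(p):
        im=np.zeros(m.shape,np.uint8);cv2.fillPoly(im,[np.round(poly(p)*16).astype(np.int32)],1,shift=4)
        x,y,w,h=cv2.boundingRect(np.round(poly(p)).astype(np.int32));e=8
        s=np.s_[max(0,y-e):y+h+e,max(0,x-e):x+w+e];return np.abs(im[s]-m[s]).sum()/m[s].sum()
    r=minimize(cost,x0,method="Nelder-Mead",options=dict(initial_simplex=[np.array(x0)+d for d in([0,0,0,0],[5,0,0,0],[0,5,0,0],[0,0,.1,0],[0,0,0,.1])],maxiter=400))
    return np.round([*r.x[:2],*np.degrees(r.x[2:])],1),round(float(r.fun),3)
E
python3 - <<'E'
from fit import *
c=dict(np.load("pics/wc.npz"));f=c["frame"];h=cv2.cvtColor(f,cv2.COLOR_BGR2HSV)
print([h[r,k].tolist() for r,k in((189,373),(193,320),(164,419),(150,345))])
m=((h[...,0]<18)&(h[...,1]>50)&(h[...,2]<125)).astype(np.uint8)
print("long",fitbar(c,m,140,30,[-64,-36,0,.75]));print("leaning",fitbar(c,m,140,30,[0,-38,0,.75]))
E
```

```text
[[11, 84, 109], [11, 80, 109], [29, 120, 247], [106, 145, 221]]
long (array([-64.5, -36.4,   0. ,  46.5]), 0.083)
leaning (array([  2.5, -36.4,  -2.1,  47.3]), 0.113)
```

The long bar now leans at y = -64.5, square and at about 46°. Next is the short bar, so I'll work out the gripper body's clearance to the tool box and the distance to the bench edge.

```bash
python3 - <<'E'
from h import *
c=read_camera("top");b=np.array([4.5,1.5])
p,q=[at(c,x,163)[:2]+b for x in((299.8,183.9),(372.1,173.2))];print("box rear edge",p,q)
e1,e2=[at(c,(190+x/1.867,110+y/1.867),0)[:2]+b for x,y in((85,108),(375,15))];print("bench edge",e1,e2)
d=np.array([np.cos(np.radians(107.5)),np.sin(np.radians(107.5)),0]);t=np.array([d[1],-d[0],0])
def dist(P,a,bb):
    n=np.array([-(bb-a)[1],(bb-a)[0]]);n=n/np.linalg.norm(n);n=n if n[0]>0 else -n;return (P-a)@n
bar=np.array([628.2,81.3]);print("bar->bench edge",dist(bar,e1,e2))
for T in(0,23):
  for sh in(0,15,25,35):
    tz=np.sin(np.radians(T))*d-[0,0,np.cos(np.radians(T))];tx=np.cross(t,tz)
    tip=np.r_[bar,5]+sh*t;m=[]
    for k in(78,110,140,170):
      for u in(-90,90):
        for v in(-37.5,37.5):
          P=tip-k*tz+u*t+v*tx
          if P[2]<170:m.append(dist(P[:2],p,q))
    print(T,sh,round(min(m),1))
E
```

```text
box rear edge [527.98309243 177.57594791] [557.65468596   0.81785576]
bench edge [590.33125796 367.26024579] [741.14398487 -67.742482  ]
bar->bench edge -57.89141239547544
0 0 -11.4
0 15 3.4
0 25 13.3
0 35 23.2
23 0 -6.8
23 15 8.1
23 25 18.0
23 35 27.9
```

Request:
{"fn": "jog_arm", "kwargs": {
  "targets": [
    {"slide":[20,-20,0],"turn":[0,0,-10],"claw":90},
    {"slide":[20,-20,0],"turn":[0,1.8,-10],"claw":90},
    {"slide":[20,-25,0],"turn":[0,0,-10],"claw":90},
    {"slide":[20,-25,0],"turn":[0,0,-10],"claw":90},
    {"slide":[20,-25,0],"turn":[0,0,-10],"claw":90}
  ]
}}

```text
t: 32.22
eef_pos: [589.1, 161.7, 225.7]
tcp_rot: [-3.132, -0.002, 2.436]
ft_force: [0.5, 1.0, -0.0]
opening: 0.898
grip_force: 0.0
```

Request:
{"fn": "jog_arm", "kwargs": {
  "targets": [
    {"slide":[20,-25,0],"turn":[0,0,-10],"claw":90},
    {"slide":[20,-25,0],"turn":[0,0,-10],"claw":90},
    {"slide":[20,-25,0],"turn":[0,0,-10],"claw":90},
    {"slide":[0,0,0],"turn":[0,0,-2.5],"claw":90},
    {"slide":[0,0,0],"turn":[0,0,0],"claw":90}
  ]
}}

```text
t: 32.85
eef_pos: [648.5, 87.3, 225.5]
tcp_rot: [-3.132, -0.002, 1.875]
ft_force: [-0.2, 0.0, 0.1]
opening: 0.901
grip_force: 0.0
```

```bash
python3 - <<'E'
from h import *
s=state();print(s["eef_pos"],s["joints"],turn(tool(107.7)))
c=read_camera("wrist");f=c["frame"];cv2.imwrite("pics/ws.png",f);h=cv2.cvtColor(f,cv2.COLOR_BGR2HSV)
r=look_for("short_bar","wrist");print([(x,at(c,x["xy"],6)) for x in r])
e=proj(c,[628,81,6]);print("exp",e)
x,y=np.round(e).astype(int);print([h[y+k,x].tolist() for k in(-60,-30,0,20)],[h[y,x+k].tolist() for k in(-60,-35,35,60)])
E
```

```text
[648.5039878   87.25407887 225.51909625] [ 3.30369902e-02  4.99521994e-01  1.41110074e+00 -3.91209998e-04
  1.24126677e+00 -2.70926874e-01] [ 0.04210707 -0.58884327  0.27678849]
[({'xy': [302.1, 168.5], 'conf': 0.58}, array([630.22610318,  85.10580271,   6.        ]))]
exp [299.56246525 170.96067886]
[[19, 48, 142], [20, 21, 107], [18, 24, 105], [13, 21, 107]] [[20, 50, 147], [18, 47, 136], [16, 48, 116], [19, 55, 168]]
```

```bash
python3 - <<'E'
from h import *
c=read_camera("wrist");f=c["frame"];h=cv2.cvtColor(f,cv2.COLOR_BGR2HSV)
m=((h[...,1]<35)&(h[...,2]<125)&(h[...,2]>85)).astype(np.uint8)
P,sz,an=blob(c,m,(250,110,350,230),6);print(P,sz,an)
s=state();d=np.array([np.cos(np.radians(an)),np.sin(np.radians(an)),0]);t=np.array([d[1],-d[0],0])
k=np.array([d[1],-d[0],0])
Rt=tool(an,23*k);tz=Rt.as_matrix()[:,2];print("tz",tz,"d",d)
tip=np.r_[P,25]+22*t;E=tip+36.4*tz;print("eef target (tip z25)",E,"slide",E-s["eef_pos"],"turn",turn(Rt))
E
```

```text
[630.7  82.9] [34.2 93.7] 107.5
tz [-0.11749512  0.3726469  -0.92050485] d [-0.3007058   0.95371695  0.        ]
eef target (tip z25) [647.40495068 103.07987476  -8.50637667] slide [  -0.92194586   15.22467049 -234.38442467] turn [21.97145287  6.35889175 -0.12128762]
```

Request:
{"fn": "jog_arm", "kwargs": {
  "targets": [
    {"slide":[0,5,-30],"turn":[7.32,2.12,0],"claw":98},
    {"slide":[0,5,-30],"turn":[7.32,2.12,0],"claw":98},
    {"slide":[0,5,-30],"turn":[7.32,2.12,0],"claw":98},
    {"slide":[0,0,-40],"turn":[0,0,0],"claw":98},
    {"slide":[0,0,-30],"turn":[0,0,0],"claw":98}
  ]
}}

```text
t: 33.62
eef_pos: [648.1, 102.4, 64.1]
tcp_rot: [-3.14, -0.402, 1.877]
ft_force: [0.6, 0.6, 0.1]
opening: 0.982
grip_force: 0.0
```

```bash
python3 - <<'E'
from h import *
s=state();an=107.5;d=np.array([np.cos(np.radians(an)),np.sin(np.radians(an)),0]);k=np.array([d[1],-d[0],0])
R=Ro.from_euler("xyz",s["tcp_rot"]).as_matrix();tip=s["eef_pos"]-36.4*R[:,2]
print("tip",tip,s["joints"],turn(tool(an,23*k)),"to go",np.r_[630.7,82.9,25]+22*k-tip)
E
```

```text
tip [652.43168709  88.86565199  97.63999677] [-0.11463249  0.72003649  1.52276764  0.40973075  1.10711881 -0.64484772] [ 0.00961067 -0.06079307 -0.07016458] to go [ -0.74991417   0.6498756  -72.63999677]
```

Clear of the box so far. I'll go down to a tip height of about 5.5 mm and watch the force.

Request:
{"fn": "jog_arm", "kwargs": {
  "targets": [
    {"slide":[-1,0.5,-40],"turn":[0,0,0],"claw":98},
    {"slide":[0,0,-30],"turn":[0,0,0],"claw":98},
    {"slide":[0,0,-12],"turn":[0,0,0],"claw":98},
    {"slide":[0,0,-8],"turn":[0,0,0],"claw":98},
    {"slide":[0,0,0],"turn":[0,0,0],"claw":98}
  ]
}}

```text
t: 34.25
eef_pos: [647.8, 103.1, -23.7]
tcp_rot: [3.141, -0.401, 1.877]
ft_force: [0.1, -0.2, 0.2]
opening: 0.978
grip_force: 0.0
```

Request:
{"fn": "jog_arm", "kwargs": {
  "targets": [
    {"slide":[0,0,-4.3],"turn":[0,0,0],"claw":98},
    {"slide":[0,0,0],"turn":[0,0,0],"claw":60},
    {"slide":[0,0,0],"turn":[0,0,0],"claw":40},
    {"slide":[0,0,0],"turn":[0,0,0],"claw":10},
    {"slide":[0,0,0],"turn":[0,0,0],"claw":10}
  ]
}}

```text
t: 34.88
eef_pos: [647.4, 103.0, -28.3]
tcp_rot: [-3.141, -0.401, 1.877]
ft_force: [-2.1, -1.0, 0.2]
opening: 0.612
grip_force: 0.9
```

Request:
{"fn": "jog_arm", "kwargs": {
  "targets": [
    {"slide":[0,0,0],"turn":[0,0,0],"claw":10},
    {"slide":[0,0,0],"turn":[0,0,0],"claw":10},
    {"slide":[0,0,0],"turn":[0,0,0],"claw":10},
    {"slide":[0,0,0],"turn":[0,0,0],"claw":10}
  ]
}}

```text
t: 35.38
eef_pos: [647.5, 103.0, -28.4]
tcp_rot: [-3.141, -0.401, 1.877]
ft_force: [-1.9, -1.0, 3.0]
opening: 0.354
grip_force: 29.9
```

Request:
{"fn": "jog_arm", "kwargs": {
  "targets": [
    {"slide":[0,0,20],"turn":[0,0,0],"claw":10},
    {"slide":[0,0,60],"turn":[0,0,0],"claw":10},
    {"slide":[0,0,60],"turn":[0,0,0],"claw":10},
    {"slide":[0,0,60],"turn":[0,0,0],"claw":10},
    {"slide":[0,0,55],"turn":[0,0,0],"claw":10}
  ]
}}

```text
t: 36.0
eef_pos: [647.4, 103.0, 230.2]
tcp_rot: [3.14, -0.4, 1.877]
ft_force: [0.7, 0.6, -1.5]
opening: 0.355
grip_force: 29.5
```

```bash
python3 - <<'E'
from h import *
s=state();t=turn(target(0,20));n=np.linalg.norm(t);print(s["eef_pos"],s["opening"],t,n)
# target: pad1 at rack y=+64; long bar released with C(RK) ~ (11.6, 57) ; short centre is 22.5 mm nearer the foot
th=np.radians(43);R=target(0,20).as_matrix();N=np.array([-np.sin(th),0,np.cos(th)]);
Cr=np.array([11.6-22.5*np.cos(th),0,57-22.5*np.sin(th)]);tip=Cr+5.1*N
tipw=np.array([467.2,406,0])+(tip[0]+7)*EX+[0,0,tip[2]]
E=tipw+36.4*R[:,2];print("C rack",Cr,"eef final",E,"slide",E+[0,0,0]-s["eef_pos"])
E
```

```text
[647.43812891 102.9822836  230.23380921] 0.35547624026623714 [-24.29720805 -39.8614804   78.27107514] 91.13535615824513
C rack [-4.85545829  0.         41.6550369 ] eef final [478.14700805 407.93025288  11.18012938] slide [-169.29112086  304.94796928 -219.05367983]
```

Request:
{"fn": "jog_arm", "kwargs": {
  "targets": [
    {"slide":[-18,34,10],"turn":[-2.7,-4.43,8.7],"claw":10},
    {"slide":[-19,34,0],"turn":[-2.7,-4.43,8.7],"claw":10},
    {"slide":[-19,34,0],"turn":[-2.7,-4.43,8.7],"claw":10},
    {"slide":[-19,34,0],"turn":[-2.7,-4.43,8.7],"claw":10},
    {"slide":[-19,34,0],"turn":[-2.7,-4.43,8.7],"claw":10}
  ]
}}

```text
t: 36.62
eef_pos: [552.9, 274.1, 238.0]
tcp_rot: [3.001, 0.023, 2.681]
ft_force: [-0.4, -0.3, -2.0]
opening: 0.353
grip_force: 29.5
```

Request:
{"fn": "jog_arm", "kwargs": {
  "targets": [
    {"slide":[-19,34,0],"turn":[-2.7,-4.43,8.7],"claw":10},
    {"slide":[-19,34,0],"turn":[-2.7,-4.43,8.7],"claw":10},
    {"slide":[-19,34,0],"turn":[-2.7,-4.43,8.7],"claw":10},
    {"slide":[-18,33,0],"turn":[-2.7,-4.43,8.7],"claw":10},
    {"slide":[0,0,0],"turn":[0,0,0],"claw":10}
  ]
}}

```text
t: 37.25
eef_pos: [476.3, 410.0, 237.6]
tcp_rot: [-3.14, 0.349, -2.962]
ft_force: [0.4, -0.1, -1.0]
opening: 0.354
grip_force: 29.5
```

```bash
cat > st2.py <<'E'
from h import *
s=state();R=Ro.from_euler("xyz",s["tcp_rot"]).as_matrix();tip=s["eef_pos"]-36.4*R[:,2]
N=Ro.from_rotvec(np.radians(43)*-EY).apply([0,0,1]);C=tip-5.1*N;d=C-RK
print(s["eef_pos"],s["joints"],"turn",turn(target(0,20)),"C rack",d@EX,d@EY-0,d[2],"slide to go",np.array([478.1,407.9,14])-s["eef_pos"],s["ft_force"],s["opening"])
E
python3 st2.py
```

```text
[476.28160014 409.96338297 237.59907793] [ 0.68853606  0.3285917   1.71191917 -0.23503536  0.80810209 -0.92342596] turn [ 0.09393065  0.021592   -0.23270093] C rack -6.40128131295602 66.53417201271307 268.07290329279004 slide to go [   1.81839986   -2.06338297 -223.59907793] [ 0.4060747  -0.10208355 -0.97850206] 0.35393561582461736
```

Request:
{"fn": "jog_arm", "kwargs": {
  "targets": [
    {"slide":[2,-2,-50],"turn":[0,0,0],"claw":10},
    {"slide":[0,0,-50],"turn":[0,0,0],"claw":10},
    {"slide":[0,0,-50],"turn":[0,0,0],"claw":10},
    {"slide":[0,0,-40],"turn":[0,0,0],"claw":10},
    {"slide":[0,0,0],"turn":[0,0,0],"claw":10}
  ]
}}

```text
t: 37.88
eef_pos: [480.3, 404.6, 44.8]
tcp_rot: [-3.138, 0.344, -2.969]
ft_force: [0.5, 0.7, -0.8]
opening: 0.353
grip_force: 29.6
```

```bash
python3 st2.py
```

```text
[480.33585051 404.56931853  44.79477417] [ 0.67689691  0.57947713  1.90778876 -0.45531897  0.38837861 -0.66601624] turn [ 0.26501563 -0.24083448  0.17976329] C rack -3.172841775345299 60.680901947269845 75.33047257958319 slide to go [ -2.23585051   3.33068147 -30.79477417] [ 0.54630165  0.66876722 -0.83354679] 0.35315374984794284
```

Request:
{"fn": "jog_arm", "kwargs": {
  "targets": [
    {"slide":[-2,3,-12],"turn":[0.25,-0.25,0.15],"claw":10},
    {"slide":[0,0,-12],"turn":[0,0,0],"claw":10},
    {"slide":[0,0,-5],"turn":[0,0,0],"claw":10},
    {"slide":[0,0,0],"turn":[0,0,0],"claw":10},
    {"slide":[0,0,0],"turn":[0,0,0],"claw":10}
  ]
}}

```text
t: 38.5
eef_pos: [479.0, 409.2, 18.6]
tcp_rot: [3.139, 0.354, -2.966]
ft_force: [0.4, -0.1, -0.5]
opening: 0.353
grip_force: 29.5
```

```bash
python3 st2.py
```

```text
[479.01820833 409.17996351  18.58928857] [ 0.68402045  0.62309777  1.92651737 -0.55132549  0.32396198 -0.56116903] turn [-0.17917785  0.257308   -0.08715971] C rack -4.008938529207997 65.182891272592 49.00184200240963 slide to go [-0.91820833 -1.27996351 -4.58928857] [ 0.40726658 -0.12863251 -0.47355409] 0.35294378478525984
```

Request:
{"fn": "jog_arm", "kwargs": {
  "targets": [
    {"slide":[-1,-1,-4],"turn":[0,0,0],"claw":10},
    {"slide":[0,0,0],"turn":[0,0,0],"claw":10}
  ]
}}

```text
t: 38.75
eef_pos: [477.5, 408.0, 13.5]
tcp_rot: [3.14, 0.353, -2.966]
ft_force: [2.1, 0.9, -1.1]
opening: 0.355
grip_force: 29.6
```

Request:
{"fn": "jog_arm", "kwargs": {
  "targets": [
    {"slide":[0,0,-1.5],"turn":[0,0,0],"claw":10},
    {"slide":[0,0,0],"turn":[0,0,0],"claw":10}
  ]
}}

```text
t: 39.0
eef_pos: [478.0, 408.2, 12.3]
tcp_rot: [3.139, 0.354, -2.966]
ft_force: [2.8, -0.3, 1.9]
opening: 0.357
grip_force: 29.6
```

Request:
{"fn": "jog_arm", "kwargs": {
  "targets": [
    {"slide":[0,0,-1.5],"turn":[0,0,0],"claw":10},
    {"slide":[0,0,0],"turn":[0,0,0],"claw":10}
  ]
}}

```text
t: 39.25
eef_pos: [478.4, 408.5, 11.5]
tcp_rot: [3.139, 0.355, -2.966]
ft_force: [4.3, -1.8, 6.9]
opening: 0.354
grip_force: 29.8
```

```bash
python3 st2.py
```

```text
[478.449418   408.4957097   11.53128742] [ 0.68364834  0.63412615  1.933127   -0.58171835  0.30794001 -0.53006249] turn [-0.21406268  0.30771954 -0.11925806] C rack -4.721044066493172 64.58549294595616 41.93150390988953 slide to go [-0.349418   -0.5957097   2.46871258] [ 4.30446596 -1.84088735  6.89808844] 0.354152041541279
```

The foot is touching the floor and lip with light force. Next: release, back off, and check.

Request:
{"fn": "jog_arm", "kwargs": {
  "targets": [
    {"slide":[0,0,0],"turn":[0,0,0],"claw":40},
    {"slide":[0,0,0],"turn":[0,0,0],"claw":50},
    {"slide":[0,0,0],"turn":[0,0,0],"claw":55},
    {"slide":[0,0,0],"turn":[0,0,0],"claw":55},
    {"slide":[-10,-2,28],"turn":[0,0,0],"claw":55}
  ]
}}

```text
t: 39.88
eef_pos: [467.0, 405.3, 37.1]
tcp_rot: [3.141, 0.35, -2.966]
ft_force: [0.1, -0.5, 0.4]
opening: 0.549
grip_force: 0.0
```

Request:
{"fn": "jog_arm", "kwargs": {
  "targets": [
    {"slide":[-20,-3,55],"turn":[0,0,0],"claw":55},
    {"slide":[0,0,60],"turn":[-1.2,6.6,0],"claw":55},
    {"slide":[0,-30,60],"turn":[-1.2,6.6,0],"claw":55},
    {"slide":[0,-40,0],"turn":[-1.2,6.6,0],"claw":55},
    {"slide":[0,0,0],"turn":[0,0,0],"claw":55}
  ]
}}

```text
t: 40.5
eef_pos: [448.8, 333.4, 209.9]
tcp_rot: [3.141, 0.002, -2.969]
ft_force: [-0.1, 0.4, -0.1]
opening: 0.553
grip_force: 0.0
```

```bash
python3 - <<'E'
from fit import *
c=read_camera("wrist");f=c["frame"];h=cv2.cvtColor(f,cv2.COLOR_BGR2HSV);cv2.imwrite("pics/final.png",f)
for q in("short_bar","long_bar","leaning_bar"): print(q,[(np.round(r["xy"]),round(r["conf"],2)) for r in look_for(q,"wrist")[:2]])
m=((h[...,0]<18)&(h[...,1]>50)&(h[...,2]<125)).astype(np.uint8)
print("long",fitbar(c,m,140,30,[-64,-36,0,.78]),"leaning",fitbar(c,m,140,30,[2,-36,0,.78]))
g=((h[...,1]<60)&(h[...,2]<130)).astype(np.uint8)
print("short",fitbar(c,g,95,35,[64,-36,0,.78]))
r=look_for("short_bar","wrist");
if r: x,y=map(int,r[0]["xy"]);print(h[y,x])
t=read_camera("top");print([(q,[(np.round(r["xy"]),round(r["conf"],2)) for r in look_for(q,"top")[:1]]) for q in("gas_nozzle","bush","white_spacer","bolt","big_nut","magnet")])
E
```

```text
short_bar [(array([374., 205.]), 0.67)]
long_bar [(array([266., 207.]), 0.83)]
leaning_bar [(array([320., 226.]), 0.56)]
long (array([-65.5, -37.5,   2.4,  47.8]), 0.713) leaning (array([  0.9, -36.5,   1.3,  48. ]), 0.232)
short (array([ 62.8, -35.6,   2.5,  48.4]), 0.153)
[17 24 97]
[('gas_nozzle', [(array([432., 224.]), 0.5)]), ('bush', [(array([272., 254.]), 0.6)]), ('white_spacer', []), ('bolt', []), ('big_nut', []), ('magnet', [(array([396., 128.]), 0.76)])]
```

View pics/final.png

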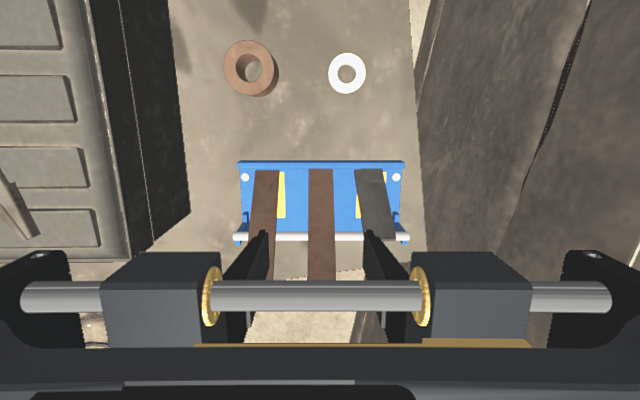

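The picture shows all three bars leaning in parallel behind the lip: long at (266,207), the original at (320,225) and short at (374,205). The bush at (250,68) and spacer at (347,73) look untouched, and the nozzle stands in the tray. I'll hand the job in.

```bash
python3 -c "
from cell import *
print(job_done())"
```

```text
the job is handed in; nothing more can be done
None
```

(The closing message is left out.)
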